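# Change the solution jar at the peristaltic pump

## Robot

A 6-joint arm with a two-finger parallel gripper is mounted at the origin on the work surface. World frame = base frame: x ahead of the robot, y to its left, z up, the work surface at z = 0. Lengths are in m, angles in rad, forces in N, time in s.
With the tool pointing down it reaches from about 0.25 to 0.725 m from the base axis. Payload 4 kg.
Tool frame: the origin (TCP) lies midway between the tips of the shut fingers; the grasp point (between the pads) lies 19 mm behind it; z points along the fingers, y is the direction in which the jaws open and shut (so a half turn about z gives the same grasp; the last joint's range is limited). The gripper opens to 85 mm and grips with 20 to 120 N. Pads are 22 mm wide; open, the fingers measure 114 mm over their backs; the gripper's body (76 mm by 85 mm) begins 54 mm behind the grasp point. The pads swing forward as they close: fully open they stand 13 mm farther back than shut.
Start: joints at [1.333, 0.241, 0.005, 1.335, 0, 1.571], TCP at [0.118, 0.486, 0.231] pointing down, gripper open.
Joint ranges: [-2.72, 2.72], [-1.05, 1.87], [-1.09, 1.28], [-1.99, 2.15], [-1.42, 1.44], [-3.14, 3.14]. Speed limits (rad/s): [2.79, 2.79, 3.14, 3.14, 3.14, 3.14].

## Interface

Orientations are given as a unit quaternion [x, y, z, w].
In Python, from workcell import bot, eyes, job gives the robot as it stands.
- The arm moves only by the shell command python3 -m crank 'ROWS'. ROWS is a JSON object of lists of equal length, an entry for each row: "dr": the turn, a rotation vector about the tool's x, y, z in rad, a list of three; "travel": the shift along the tool's x, y, z in m, a list of three; "hand": the finger opening in m, from 0 to 0.0854. In form: {"dr": [[wx, wy, wz], ...], "travel": [[x, y, z], ...], "hand": [hand, ...]}. A call has 1 to 10 rows; each row is the pose to reach, as a shift and turn from the pose commanded when the call began, along the tool's axes at that moment; what a row does not reach only later rows make up. A row lasts 1/8 s, in which the tool goes at most 62.5 mm and 10.7 degrees, less where a joint would pass 70% of its speed; a pose out of reach is approached as far as the arm can. A call with a gripper value outside its range is refused whole. The fingers move at their own pace and stop on an object; the grip force is fixed at half the most. Time passes only in rows, so rows that repeat a pose let the fingers close. It gives the time, the measured TCP pose, the force and the opening at its end, in the units of the state.
- bot.get_obs(): the state, without advancing time (a new reading comes with each control period).
- eyes.camera(name): name is "scene" or "top" or "wrist"; returns a dict with "color" (480x640x3 uint8, red, green, blue), "K" (3x3 intrinsics, pixels), "D" ([k1, k2, p1, p2, k3] as OpenCV has them; the pictures are not rectified), "R" (3x3) and "t" (3): a world point X has camera coordinates R X + t; the wrist camera has in their place "T_tool_cam" (4x4, takes a point from camera to tool coordinates, whose origin is the TCP and whose axes are the flange's). Camera axes: x right, y down, z forward; pixel columns grow to the right and rows downward; lengths in m; the calibration is good to about 2 mm. A picture is of the moment at which its call begins: read the wrist's pose just before it. There is no depth.
- job.job_done(): hands the job in, once; it reports no verdict.
The state is a dict: "clock": time; "joint_pos": joint angles; "joint_vel": joint speeds; "tau": joint torques, N m; "eef_pos": TCP position; "tool_rot": TCP orientation; "ft_force": force on the tool from outside, world axes, zero at the start; "ft_torque": the same for the moment, N m; "grip_width": finger opening in m.
Only numpy, scipy, OpenCV 4.12 (cv2) and the standard library are available. Lean on these libraries where they do the work, as an engineer would, in place of code of your own. Each camera call takes 0.05 s, during which the arm holds its last target.

## Task

Change the jar at the pump: put the open, empty jar that stands in the pump's cup into the white wash tray, and seat the fresh lidded jar from the bottle rack in the cup instead. The two tall white bottles stand in the way of the fresh jar, so first stand both of them together on the grey bench mat, and when the fresh jar is in the cup put each bottle back into the very pocket it came from. Keep the bottles and jars upright, and leave the two amber bottles in their pockets.

Things in the scene. Friction and masses are not known exactly. Their poses are not given: they have to be found in the camera images.
- narrow_bottle: Narrow-mouth round bottle of natural white plastic, full, about 0.28 kg: body 54 mm in diameter and straight up to 122 mm, then a shoulder and a thin neck, and a small white ribbed screw cap 30 mm in diameter from 140 mm to the top at 168 mm (grip it by the cap). Origin: centre of its underside, z up its axis. It starts in one of the two front pockets of the bottle rack, and must return to that same pocket.
- wide_bottle: Wide-mouth round bottle of natural white plastic, full, about 0.28 kg: body 54 mm in diameter and straight up to 122 mm, and a broad white ribbed screw cap 47 mm in diameter from 138 mm to the top at 166 mm (grip it by the cap). Origin: centre of its underside, z up its axis. It starts in the other front pocket of the rack, and must return to that same pocket.
- full_jar: Fresh jar: squat round white plastic jar with its lid on, 0.08 kg, 44 mm high; body 48 mm in diameter, lid 49 mm from 29 mm up. Origin: centre of its underside, z up. It starts in the rack's rear middle pocket, behind the two tall bottles and 16 mm from an amber bottle on either side: no room for fingers until the tall bottles are gone, then one finger fits in front and one behind (along the rack's x).
- spent_jar: Spent jar: the same squat jar without a lid, open and empty, 0.03 kg, 41 mm high; 48 mm in outer diameter up to 28 mm, 45 mm at its mouth, wall 2.5 mm. Origin: centre of its underside, z up. It starts standing in the pump's cup.
- bottle_rack: Fixed grey plastic block, 140 (x) by 202 (y) by 12 mm high, its -x side roughly towards the robot. Origin: centre of its underside. Round pockets 8 mm deep (floor 4 mm above the bench): two in front, 64 mm wide, at x = -30, y = +34.5 and -34.5 mm; three behind, 58 mm wide, at x = +33 and y = 0 (jar), +64, -64 mm (amber bottles). A 72 mm high glass flask stands with its centre some 37 mm beyond its +y edge.
- pump: Fixed bench peristaltic pump with a low grey cup on its foot. Origin: centre of the underside of the cup, z up. Cup: 70 mm outer, 62 mm inner diameter, rim 12 mm high, floor 4 mm above the bench. The light grey pump housing, 130 by 130 mm and 145 mm high (168 mm with its handle), stands on the cup's +y side, its face 85 mm from the cup's centre; the pump head sticks out on the housing's -x side.
- bench_mat: Side area: fixed flat grey ribbed mat, 120 mm (x) by 200 mm (y), 4 mm thick, lying on the bench. Origin: centre of its underside; its top is at 4 mm. Both bottles fit on it side by side along y.
- wash_tray: Fixed white plastic tray for used vessels, 120 mm (x) by 200 mm (y) outside, walls 4 mm thick and 14 mm high, inner floor 4 mm above the bench. Origin: centre of its underside. A glass beaker, 44 mm across and 58 mm high, stands near its -y end; the +y half is free.
- amber_left: Bystander: small amber glass bottle with a black cap, 48 mm in diameter up to 62 mm, cap 28 mm in diameter, 95 mm high. Origin: centre of its underside. It stands in the rack's rear pocket at y = +64 mm, beside the fresh jar, and stays there.
- amber_right: Bystander: the same amber bottle in the rack's rear pocket at y = -64 mm, on the fresh jar's other side; it stays there too.
Mind the look-alikes: they are no part of the job. Leave any red or yellow look-alike of the full_jar alone. Leave any red look-alike of the spent_jar alone.

How it is judged:
On the way, in this order (a step that is already met when the one before it is completed fails the run):
1. both tall bottles stand upright on the grey bench mat at the same time (x of narrow_bottle in the frame of bench_mat between -0.055 and 0.055 m and y of narrow_bottle in the frame of bench_mat between -0.095 and 0.095 m and z of each of narrow_bottle, wide_bottle in the frame of bench_mat below 0.01 m and angle between each of narrow_bottle, wide_bottle's own z axis and vertical below 0.12 rad and x of wide_bottle in the frame of bench_mat between -0.055 and 0.055 m and y of wide_bottle in the frame of bench_mat between -0.095 and 0.095 m), for 0.2 s.
2. the fresh jar stands in the pump's cup while both bottles are still on the mat (horizontal distance between full_jar and pump below 0.01 m and z of full_jar in the frame of pump below 0.009 m and angle between full_jar's own z axis and vertical below 0.12 rad and z of each of narrow_bottle, wide_bottle in the frame of bench_mat below 0.01 m and horizontal distance between each of narrow_bottle, wide_bottle and bench_mat below 0.11 m), for 0.2 s.
At the end, for the whole second after the job is handed in: The fresh jar stands upright in the pump's cup (within 10 mm of its centre, on its floor); the spent jar stands upright on the floor of the wash tray; each bottle stands upright in the rack pocket it came from (within 12 mm of where it began); all at rest (distance of each of narrow_bottle, wide_bottle from where it was at the start of the episode below 0.012 m and angle between each of narrow_bottle, wide_bottle's own z axis and vertical below 0.1 rad and linear speed of each of narrow_bottle, wide_bottle, full_jar, spent_jar below 0.03 m/s and angular speed of each of narrow_bottle, wide_bottle, full_jar, spent_jar below 0.5 rad/s and horizontal distance between full_jar and pump below 0.01 m and z of full_jar in the frame of pump below 0.009 m and angle between each of full_jar, spent_jar's own z axis and vertical below 0.12 rad and x of spent_jar in the frame of wash_tray between -0.045 and 0.045 m and y of spent_jar in the frame of wash_tray between -0.085 and 0.085 m and z of spent_jar in the frame of wash_tray below 0.01 m); the robot touches nothing.
It fails at once if a bottle or jar is tipped by more than 35 degrees (angle between any of narrow_bottle, wide_bottle, full_jar, spent_jar's own z axis and vertical above 0.61 rad).
It fails at once if an amber bottle is pushed more than 20 mm from its place or knocked over (distance of any of amber_left, amber_right from where it was at the start of the episode above 0.02 m or angle between any of amber_left, amber_right's own z axis and vertical above 0.5 rad).
It also fails if it takes over 125 s, if anything falls off the work surface, if the arm or the gripper's body presses on something with over 40 N, if the wrist force passes 120 N, or if a joint passes its speed limit or range.

## Working session

There is one attempt and no reset: what is moved stays moved. The work goes in short steps, Python scripts to look and compute and a shell command to move; the robot and the scene stay as the last step left them, time stands still between calls to the robot, and variables do not carry over. Pictures are saved under pics/ and viewed, and the job is handed in when it is done.

```bash
ls -la; mkdir -p pics; python3 - <<'E'
from workcell import bot, eyes, job
import cv2
o=bot.get_obs(); print(o)
for n in ["scene","top","wrist"]:
    c=eyes.camera(n); cv2.imwrite(f"pics/{n}0.png",c["color"][:,:,::-1])
    print(n,{k:v for k,v in c.items() if k!="color"})
E
```

```text
total 12
drwxr-xr-x  3 agent agent 4096 Dec  7 03:23 .
drwxr-xr-x 23 root  root  4096 Dec  7 03:23 ..
drwxr-xr-x  2 agent agent 4096 Dec  7 03:23 pics
{'clock': 0.0, 'joint_pos': array([1.33297433e+00, 2.41421738e-01, 3.71842231e-03, 1.33522804e+00,
       2.15762469e-05, 1.57080860e+00]), 'joint_vel': array([-0.00083865,  0.00127555, -0.00199939, -0.00023205, -0.00226213,
        0.00033706]), 'tau': array([ 1.72427153e-04, -3.72314072e+01,  2.52410281e+01,  1.69474591e-02,
       -6.69837527e-05,  4.23951263e-06]), 'eef_pos': array([0.11763452, 0.48529971, 0.2304064 ]), 'tool_rot': array([ 1.18637004e-01,  9.92937119e-01, -1.05869799e-03, -1.37345811e-04]), 'ft_force': array([ 0.0898319 , -0.24120823, -0.71248782]), 'ft_torque': array([ 0.02275589, -0.01203805, -0.00585246]), 'grip_width': 0.08551060334685097}
scene {'K': array([[541.29995017,   0.        , 324.47009763],
       [  0.        , 541.29995017, 241.10607732],
       [  0.        ,   0.        ,   1.        ]]), 'D': array([-0.02452441,  0.        ,  0.        ,  0.        ,  0.        ]), 'R': array([[-0.02403   ,  0.9
[... 520 characters left out ...]
      [ 0.13234072,  0.03016993, -0.99074503]]), 't': array([0.04342176, 0.57576056, 0.97987498])}
wrist {'K': array([[424.01172757,   0.        , 317.97997215],
       [  0.        , 424.01172757, 235.75161128],
       [  0.        ,   0.        ,   1.        ]]), 'D': array([-0.06424589,  0.        ,  0.        ,  0.        ,  0.        ]), 'T_tool_cam': array([[ 2.58189445e-04, -9.59621640e-01, -2.81293871e-01,
         7.08962889e-02],
       [ 9.99999759e-01,  6.66677709e-05,  6.90429361e-04,
        -7.60029702e-05],
       [-6.43797721e-04, -2.81293981e-01,  9.59621426e-01,
        -1.42071467e-01],
       [ 0.00000000e+00,  0.00000000e+00,  0.00000000e+00,
         1.00000000e+00]])}
```

View pics/scene0.png

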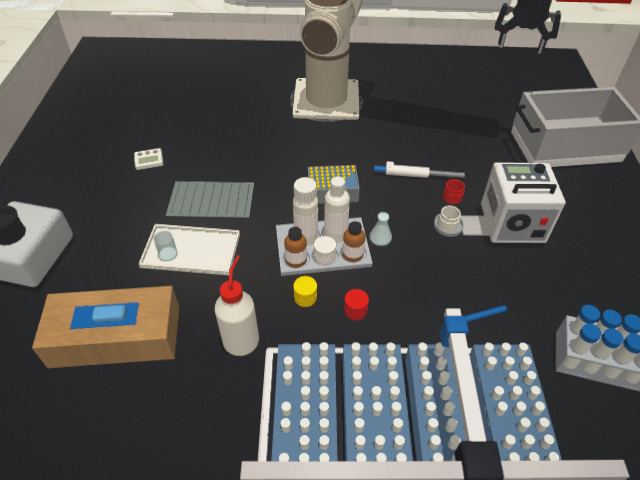

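View pics/top0.png

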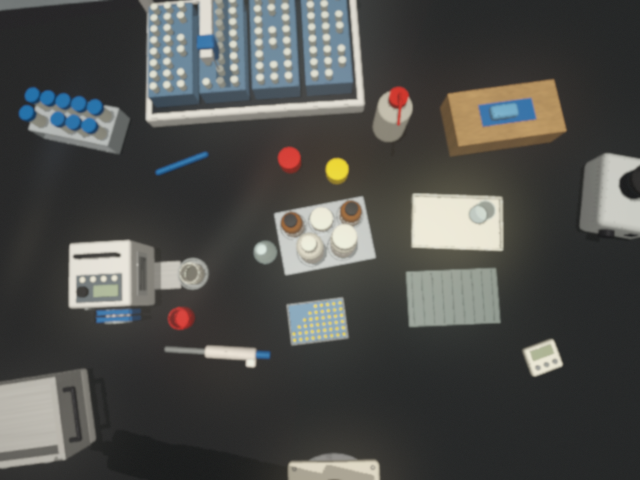

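View pics/wrist0.png

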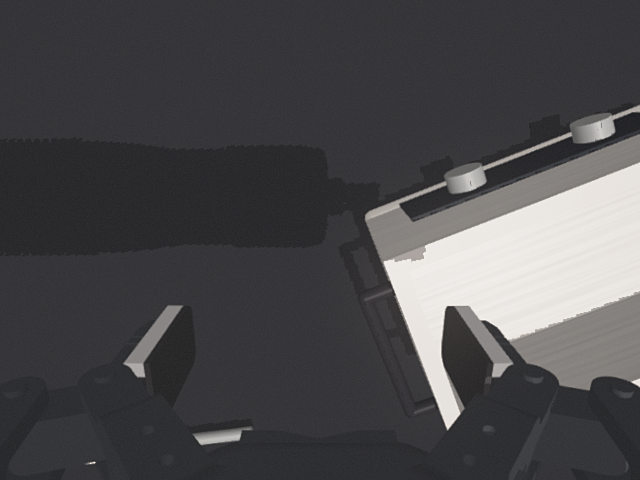

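The scene view shows the white bottles at (305,205) and (337,205), with the fresh jar between the ambers at (325,250). The cup and spent jar are at (450,217), the tray at (190,248) and the mat at (210,198).

- **Candidates for full_jar:** white at top (321,218) is the choice. Yellow (337,170) and red (289,159) are look-alikes.
- **Candidates for spent_jar:** the white open jar in the cup at top (192,273) is the choice. Red (180,318) is a look-alike.

Next I'll check these in close crops.

```bash
cat > h.py <<'E'
import numpy as np, cv2
from scipy.spatial.transform import Rotation as Ro
from workcell import bot, eyes, job
def cam(n):
    o=bot.get_obs(); c=eyes.camera(n)
    if n=="wrist":
        T=np.eye(4);T[:3,:3]=Ro.from_quat(o["tool_rot"]).as_matrix();T[:3,3]=o["eef_pos"]
        W=T@c["T_tool_cam"]; c["R"]=W[:3,:3].T; c["t"]=-c["R"]@W[:3,3]
    return c
def ray(c,px):
    p=cv2.undistortPoints(np.array([[px]],float),c["K"],c["D"])[0,0]
    C=-c["R"].T@c["t"]; d=c["R"].T@np.array([p[0],p[1],1]); return C,d
def onz(c,px,z):
    C,d=ray(c,px); return C+d*(z-C[2])/d[2]
def proj(c,X):
    return cv2.projectPoints(np.array([X],float).reshape(-1,1,3),cv2.Rodrigues(c["R"])[0],c["t"],c["K"],c["D"])[0][:,0]
def tri(c1,p1,c2,p2):
    A,a=ray(c1,p1);B,b=ray(c2,p2)
    s=np.linalg.lstsq(np.stack([a,-b],1),B-A,rcond=None)[0]
    P=A+a*s[0];Q=B+b*s[1]; return (P+Q)/2,np.linalg.norm(P-Q)
def save(im,name,box=None,s=1):
    if box: im=im[box[1]:box[3],box[0]:box[2]]
    cv2.imwrite("pics/"+name,cv2.resize(im,None,fx=s,fy=s,interpolation=cv2.INTER_CUBIC)[:,:,::-1])
E
python3 - <<'E'
from h import *
t=cam("top"); s=cam("scene")
save(t["color"],"tc_rack.png",(245,180,395,290),5)
save(t["color"],"tc_right.png",(395,180,515,340),4)
save(s["color"],"sc_rack.png",(260,160,480,285),3.6)
save(t["color"],"tc_cup.png",(60,220,220,340),5)
E
```

```text
(no output)
```

View pics/tc_rack.png

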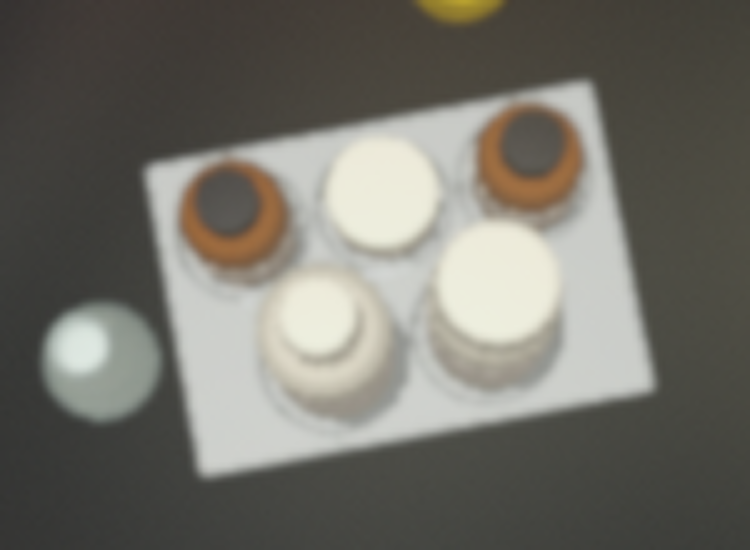

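View pics/tc_right.png

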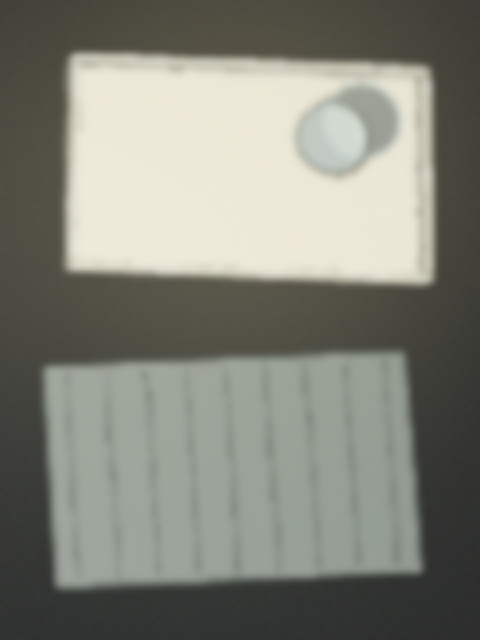

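View pics/sc_rack.png

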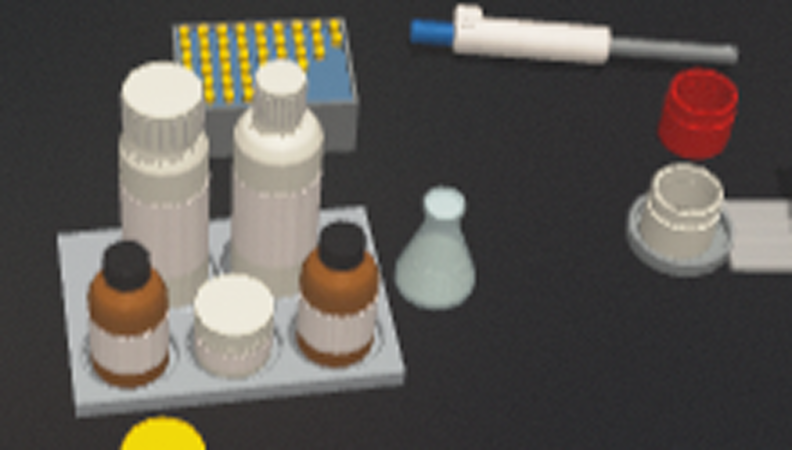

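View pics/tc_cup.png

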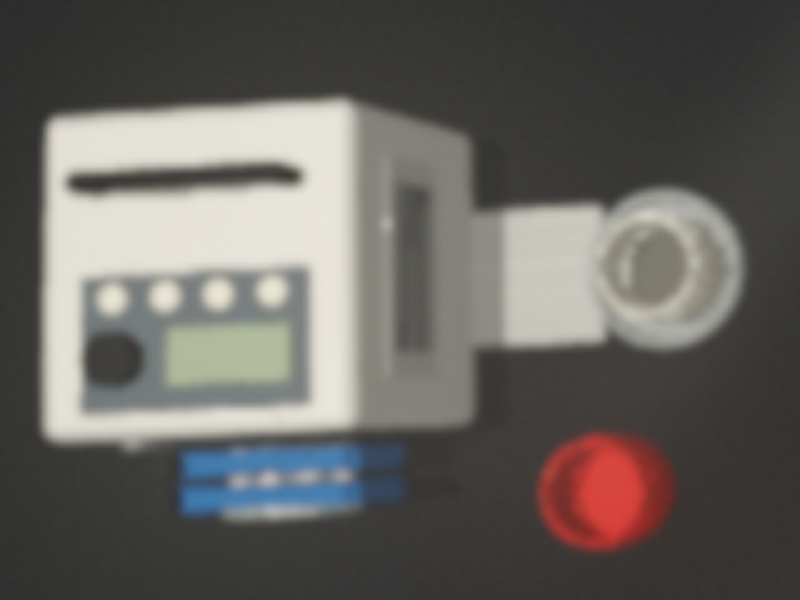

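The crop shows the white lidded jar at crop (382,193), between the ambers at (235,215) and (530,155). The narrow cap is at (319,317), the wide cap at (499,282) and the open jar at cup-crop (648,267). The choices hold, so I'll measure now.

```bash
python3 - <<'E'
from h import *
np.set_printoptions(precision=4,suppress=True)
t=cam("top"); s=cam("scene")
U=lambda p,o,k:((p[0]+.5)/k-.5+o[0],(p[1]+.5)/k-.5+o[1])
r=lambda p:U(p,(245,180),5); q=lambda p:U(p,(395,180),4); cu=lambda p:U(p,(60,220),5); sc=lambda p:U(p,(260,160),3.6)
P=np.array([onz(t,r(p),.012) for p in [(147,163),(592,80),(655,390),(200,477)]]);c=P.mean(0)
print("rack corners",P[:,:2],c,[np.linalg.norm(P[i]-P[i-1]) for i in range(4)])
ey=(P[0]-P[1]+P[3]-P[2]);yaw=np.arctan2(-ey[0],ey[1]);print("yaw",yaw)
R=np.array([[np.cos(yaw),-np.sin(yaw)],[np.sin(yaw),np.cos(yaw)]])
for n,l in dict(fl=(-.03,.0345),fr=(-.03,-.0345),jar=(.033,0),al=(.033,.064),ar=(.033,-.064)).items(): print(n,c[:2]+R@np.array(l))
print("narrow cap",onz(t,r((319,317)),.172)); print("tri",tri(t,r((319,317)),s,sc((281,78))))
print("wide cap",onz(t,r((499,282)),.170),tri(t,r((499,282)),s,sc((162,90))))
print("jar",onz(t,r((382,193)),.048),tri(t,r((382,193)),s,sc((233,303))))
print("ambers",onz(t,r((228,200)),.099),onz(t,r((532,143)),.099))
print("flask",onz(t,r((80,347)),.072))
print("cup rim",onz(t,cu((669,269)),.012),"spent mouth",onz(t,cu((648,267)),.045),tri(t,cu((648,267)),s,sc((688,187))))
M=np.array([onz(t,q(p),.004) for p in [(43,367),(404,351),(422,573),(57,588)]]);print("mat",M[:,:2],M.mean(0))
M=np.array([onz(t,q(p),.014) for p in [(70,54),(432,66),(433,284),(66,270)]]);print("tray",M[:,:2],M.mean(0))
print("beaker",onz(t,q((332,140)),.06))
E
```

```text
rack corners [[ 0.6358  0.1155]
 [ 0.6673 -0.085 ]
 [ 0.5273 -0.1072]
 [ 0.4946  0.0941]] [0.5812 0.0044 0.012 ] [np.float64(0.14279517155646415), np.float64(0.202957630397512), np.float64(0.14170823407338104), np.float64(0.20392521273166458)]
yaw 0.15870474530628073
fl [0.5462 0.0337]
fr [ 0.5571 -0.0345]
jar [0.6138 0.0096]
al [0.6037 0.0728]
ar [ 0.6239 -0.0536]
narrow cap [0.5451 0.0333 0.172 ]
tri (array([0.5455, 0.0348, 0.1689]), np.float64(0.002720621400956321))
wide cap [ 0.5566 -0.0346  0.17  ] (array([ 0.5569, -0.0336,  0.1678]), np.float64(0.002170930034136457))
jar [0.6127 0.01   0.048 ] (array([0.613 , 0.0107, 0.0462]), np.float64(0.0011825616298532177))
ambers [0.603  0.0725 0.099 ] [ 0.6228 -0.0525  0.099 ]
flask [0.5472 0.1379 0.072 ]
cup rim [0.5032 0.298  0.012 ] spent mouth [0.5023 0.2976 0.045 ] (array([0.5025, 0.2999, 0.0433]), np.float64(0.003319455883926639))
mat [[ 0.4956 -0.1724]
 [ 0.4984 -0.3731]
 [ 0.3768 -0.3747]
 [ 0.3751 -0.1744]] [ 0.4364 -0.2736  0.004 ]
tray [[ 0.6692 -0.1948]
 [ 0.6565 -0.3976]
 [ 0.5342 -0.3884]
 [ 0.548  -0.1861]] [ 0.602  -0.2917  0.014 ]
beaker [ 0.6084 -0.3231  0.06  ]
```

The two-view heights match the known sizes and the yaw fits the pockets. I'll fly above the wide bottle with the hand half-turned, which keeps the wrist camera away from the pump later.

```bash
cat > d.py <<'E'
# how far: python3 d.py x y z jaw_deg
import sys; from h import *
x,y,z,a=map(float,sys.argv[1:5]); a=np.radians(a)
o=bot.get_obs(); R=Ro.from_quat(o["tool_rot"]).as_matrix()
yy=np.array([np.cos(a),np.sin(a),0]); zz=np.array([0,0,-1.]); G=np.stack([np.cross(yy,zz),yy,zz],1)
print("clock",round(o["clock"],2),"pos",o["eef_pos"].round(4),"F",o["ft_force"].round(1),"w",round(o["grip_width"],4),"j",o["joint_pos"].round(2))
print("travel",(R.T@(np.array([x,y,z])-o["eef_pos"])).round(4),"dr",Ro.from_matrix(R.T@G).as_rotvec().round(4))
E
python3 d.py .45 .10 .30 189.1; python3 d.py .557 -.034 .27 189.1
```

```text
clock 0.35 pos [0.1177 0.4858 0.2311] F [-0.1 -0.1 -0. ] w 0.0854 j [1.33 0.24 0.   1.34 0.   1.57]
travel [-0.4138 -0.2967 -0.0688] dr [-3.0000e-04 -5.0000e-04 -1.9674e+00]
clock 0.35 pos [0.1177 0.4858 0.2311] F [-0.1 -0.1 -0. ] w 0.0854 j [1.33 0.24 0.   1.34 0.   1.57]
travel [-0.5493 -0.4017 -0.0387] dr [-3.0000e-04 -5.0000e-04 -1.9674e+00]
```

```bash
python3 -m crank '{"dr":[[0,0,-0.18],[0,0,-0.36],[0,0,-0.54],[0,0,-0.72],[0,0,-0.9],[0,0,-1.08],[0,0,-1.26],[0,0,-1.44],[0,0,-1.62],[0,0,-1.8]],"travel":[[0,0,-0.05],[-0.04,-0.03,-0.07],[-0.085,-0.06,-0.07],[-0.13,-0.095,-0.07],[-0.175,-0.13,-0.07],[-0.225,-0.165,-0.07],[-0.275,-0.2,-0.07],[-0.325,-0.235,-0.07],[-0.375,-0.27,-0.07],[-0.414,-0.297,-0.07]],"hand":[0.085,0.085,0.085,0.085,0.085,0.085,0.085,0.085,0.085,0.085]}'; python3 d.py .557 -.034 .25 189.1
```

```text
clock: 1.6
eef_pos: [0.421, 0.1343, 0.3016]
tool_rot: [-0.641, 0.768, -0.0, 0.0]
ft_force: [-0.1, 0.8, 0.6]
grip_width: 0.0847
clock 1.6 pos [0.421  0.1343 0.3016] F [-0.1  0.8  0.6] w 0.0847 j [ 0.31  0.1   0.02  1.49  0.   -1.08]
travel [ 0.1413 -0.1639  0.0516] dr [-0.0007  0.0005 -0.3387]
```

```bash
python3 -m crank '{"dr":[[0,0,0],[0,0,0],[0,0,0]],"travel":[[0,0,0],[0,0,0],[0,0,0]],"hand":[0.085,0.085,0.085]}'; python3 d.py .557 -.034 .25 189.1
```

```text
clock: 1.98
eef_pos: [0.4193, 0.1365, 0.3015]
tool_rot: [-0.639, 0.769, 0.0, -0.0]
ft_force: [-0.1, 0.1, 0.4]
grip_width: 0.0846
clock 1.98 pos [0.4193 0.1365 0.3015] F [-0.1  0.1  0.4] w 0.0846 j [ 0.31  0.1   0.02  1.49  0.   -1.07]
travel [ 0.1425 -0.1665  0.0514] dr [ 2.000e-04  2.000e-04 -3.427e-01]
```

```bash
python3 -m crank '{"dr":[[0,0,-0.15],[0,0,-0.3],[0,0,-0.343],[0,0,-0.343],[0,0,-0.343],[0,0,-0.343],[0,0,-0.343],[0,0,-0.343]],"travel":[[0.035,-0.04,0],[0.07,-0.08,0],[0.105,-0.12,0.01],[0.13,-0.15,0.03],[0.1425,-0.1665,0.05],[0.1425,-0.1665,0.051],[0.1425,-0.1665,0.051],[0.1425,-0.1665,0.051]],"hand":[0.085,0.085,0.085,0.085,0.085,0.085,0.085,0.085]}'
python3 d.py .557 -.034 .141 189.1; python3 - <<'E'
from h import *
c=cam("wrist"); save(c["color"],"w1.png")
for X in ([.557,-.034,.170],[.5455,.034,.172],[.613,.010,.048]): print(proj(c,X).round(0))
E
```

```text
clock: 2.98
eef_pos: [0.5573, -0.0338, 0.2516]
tool_rot: [0.761, -0.648, 0.001, -0.001]
ft_force: [-0.7, 1.0, -1.1]
grip_width: 0.0848
clock 2.98 pos [ 0.5573 -0.0338  0.2516] F [-0.7  1.  -1.1] w 0.0848 j [-0.06  0.35  0.21  1.43  0.   -1.79]
travel [1.000e-04 6.000e-04 1.106e-01] dr [-0.0017 -0.0001  0.0008]
[[320. 246.]]
[[321. 357.]]
[[247. 241.]]
```

View pics/w1.png

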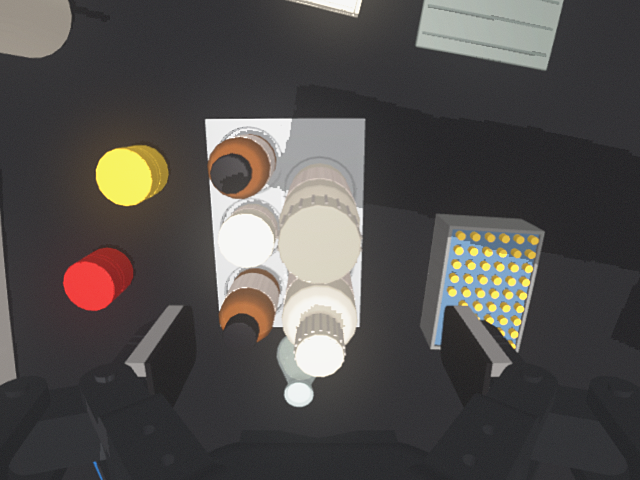

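The wide cap centre is at (320,244) against a predicted (320,246). The narrow cap is at (319,356) and the jar at (247,240), and both match their predictions too. I'll descend and grip the wide cap.

```bash
python3 -m crank '{"dr":[[0,0,0],[0,0,0],[0,0,0],[0,0,0],[0,0,0],[0,0,0],[0,0,0],[0,0,0],[0,0,0]],"travel":[[0,0,0.03],[0,0,0.06],[0,0,0.09],[0,0,0.115],[0,0,0.1155],[0,0,0.1155],[0,0,0.1155],[0,0,0.1155],[0,0,0.1155]],"hand":[0.085,0.085,0.085,0.085,0.085,0.085,0.03,0.03,0.03]}'
python3 -m crank '{"dr":[[0,0,0],[0,0,0],[0,0,0],[0,0,0]],"travel":[[0,0,0],[0,0,0],[0,0,0],[0,0,0]],"hand":[0.03,0.03,0.03,0.03]}'
```

```text
clock: 4.15
eef_pos: [0.5581, -0.0352, 0.1362]
tool_rot: [0.761, -0.649, 0.001, -0.001]
ft_force: [-1.4, 0.4, 3.1]
grip_width: 0.0459
clock: 4.65
eef_pos: [0.5581, -0.0351, 0.1362]
tool_rot: [0.761, -0.649, 0.001, -0.001]
ft_force: [-1.1, -0.2, 5.8]
grip_width: 0.0457
```

```bash
python3 -m crank '{"dr":[[0,0,0],[0,0,0],[0,0,0],[0,0,0],[0,0,0]],"travel":[[0,0,-0.01],[0,0,-0.025],[0,0,-0.045],[0,0,-0.06],[0,0,-0.06]],"hand":[0.03,0.03,0.03,0.03,0.03]}'
python3 d.py .437 -.3235 .196 180
```

```text
clock: 5.28
eef_pos: [0.5585, -0.0351, 0.1966]
tool_rot: [0.761, -0.649, 0.001, -0.001]
ft_force: [-0.8, -0.3, -2.4]
grip_width: 0.0455
clock 5.28 pos [ 0.5585 -0.0351  0.1966] F [-0.8 -0.3 -2.4] w 0.0455 j [-0.06  0.37  0.1   1.29 -0.   -1.79]
travel [0.2657 0.1654 0.0003] dr [-0.0034 -0.0005  0.1579]
```

```bash
python3 -m crank '{"dr":[[0,0,0.03],[0,0,0.06],[0,0,0.09],[0,0,0.12],[0,0,0.15],[0,0,0.158],[0,0,0.158],[0,0,0.158],[0,0,0.158],[0,0,0.158]],"travel":[[0.015,0.009,0],[0.045,0.028,0],[0.08,0.05,0],[0.12,0.075,0],[0.16,0.1,0],[0.2,0.125,0],[0.235,0.146,0],[0.256,0.16,0],[0.266,0.1655,0],[0.266,0.1655,0]],"hand":[0.03,0.03,0.03,0.03,0.03,0.03,0.03,0.03,0.03,0.03]}'
python3 -m crank '{"dr":[[0,0,0],[0,0,0],[0,0,0],[0,0,0],[0,0,0],[0,0,0],[0,0,0]],"travel":[[0,0,0.015],[0,0,0.035],[0,0,0.05],[0,0,0.056],[0,0,0.059],[0,0,0.059],[0,0,0.059]],"hand":[0.03,0.03,0.03,0.03,0.03,0.03,0.03]}'; python3 d.py .437 -.3235 .1365 180; python3 -c "
from h import *
c=cam('scene'); save(c['color'],'s2.png',(140,90,400,290),3)"
```

```text
clock: 6.52
eef_pos: [0.4351, -0.324, 0.1943]
tool_rot: [-0.706, 0.708, 0.001, 0.0]
ft_force: [-1.3, 0.2, -2.8]
grip_width: 0.0455
clock: 7.4
eef_pos: [0.4363, -0.324, 0.1363]
tool_rot: [-0.707, 0.707, -0.001, 0.0]
ft_force: [-0.1, -1.4, -3.1]
grip_width: 0.0457
clock 7.4 pos [ 0.4363 -0.324   0.1363] F [-0.1 -1.4 -3.1] w 0.0457 j [-0.64  0.38 -0.05  1.14  0.   -2.21]
travel [-0.0005 -0.0007 -0.0002] dr [-0.0011 -0.0007 -0.0001]
```

View pics/s2.png

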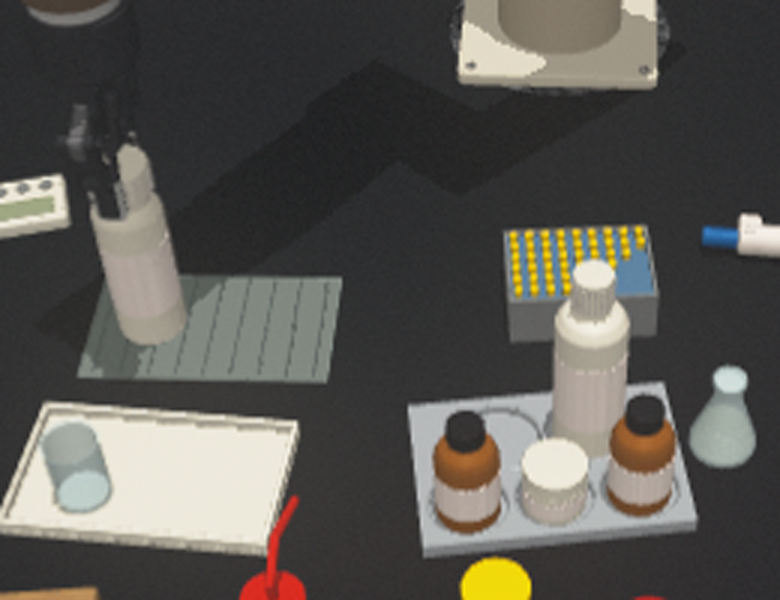

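The wide bottle is over the left end of the mat, its base at crop (152,335). The force reading still shows its weight, so I'll lower a little more and release.

```bash
python3 -m crank '{"dr":[[0,0,0],[0,0,0],[0,0,0]],"travel":[[0,0,0.001],[0,0,0.002],[0,0,0.002]],"hand":[0.03,0.03,0.03]}'; python3 -m crank '{"dr":[[0,0,0],[0,0,0],[0,0,0],[0,0,0],[0,0,0],[0,0,0],[0,0,0],[0,0,0]],"travel":[[0,0,0],[0,0,0],[0,0,0],[0,0,0],[0,0,-0.02],[0,0,-0.06],[0,0,-0.11],[0,0,-0.11]],"hand":[0.06,0.085,0.085,0.085,0.085,0.085,0.085,0.085]}';python3 d.py .5455 .034 .246 189.1
```

```text
clock: 7.82
eef_pos: [0.4362, -0.3244, 0.1362]
tool_rot: [-0.707, 0.707, -0.001, -0.0]
ft_force: [-2.6, 0.7, 8.7]
grip_width: 0.0455
clock: 8.82
eef_pos: [0.438, -0.3253, 0.2485]
tool_rot: [-0.707, 0.707, -0.005, 0.001]
ft_force: [0.4, -0.2, -0.8]
grip_width: 0.0853
clock 8.82 pos [ 0.438  -0.3253  0.2485] F [ 0.4 -0.2 -0.8] w 0.0853 j [-0.64  0.32  0.15  1.4   0.   -2.21]
travel [-0.3594 -0.1074  0.0013] dr [-0.0071 -0.0062 -0.1589]
```

```bash
python3 -m crank '{"dr":[[-0.003,-0.003,-0.04],[-0.006,-0.006,-0.08],[-0.006,-0.006,-0.12],[-0.006,-0.006,-0.159],[-0.006,-0.006,-0.159],[-0.006,-0.006,-0.159],[-0.006,-0.006,-0.159],[-0.006,-0.006,-0.159],[-0.006,-0.006,-0.159],[-0.006,-0.006,-0.159]],"travel":[[-0.045,-0.0135,0],[-0.095,-0.0285,0],[-0.145,-0.043,0],[-0.195,-0.058,0],[-0.245,-0.073,0],[-0.295,-0.088,0],[-0.335,-0.1,0],[-0.359,-0.107,0],[-0.359,-0.107,0.0013],[-0.359,-0.107,0.0013]],"hand":[0.085,0.085,0.085,0.085,0.085,0.085,0.085,0.085,0.085,0.085]}'
python3 d.py .5455 .034 .138 189.1;python3 - <<'E'
from h import *
c=cam("wrist"); save(c["color"],"w3.png")
print(proj(c,[.5455,.034,.172]).round(0))
E
```

```text
clock: 10.07
eef_pos: [0.5422, 0.0348, 0.2416]
tool_rot: [0.761, -0.649, -0.005, 0.001]
ft_force: [0.4, -0.4, 1.2]
grip_width: 0.0847
clock 10.07 pos [0.5422 0.0348 0.2416] F [ 0.4 -0.4  1.2] w 0.0847 j [ 0.06  0.33  0.15  1.4   0.01 -1.67]
travel [ 0.0019 -0.0039  0.1036] dr [ 0.0075  0.0062 -0.0001]
[[312. 250.]]
```

View pics/w3.png

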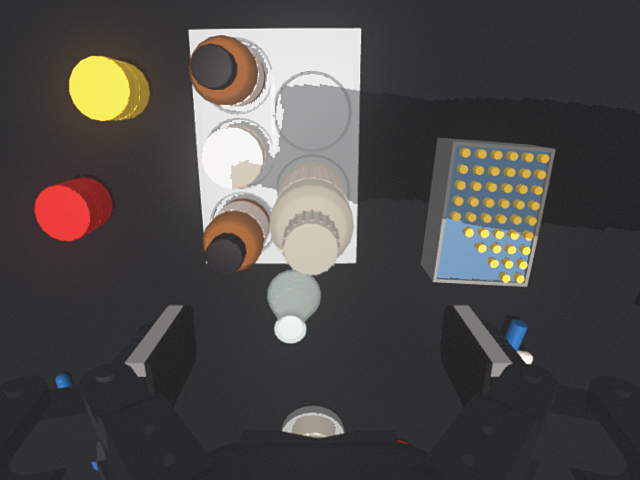

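The cap is at (311,249) against a predicted (312,250). I'll descend and grip it.

```bash
python3 -m crank '{"dr":[[0.0075,0.006,0],[0.0075,0.006,0],[0.0075,0.006,0],[0.0075,0.006,0],[0.0075,0.006,0],[0.0075,0.006,0],[0.0075,0.006,0],[0.0075,0.006,0],[0.0075,0.006,0],[0.0075,0.006,0]],"travel":[[0.002,-0.004,0.02],[0.002,-0.004,0.05],[0.002,-0.004,0.08],[0.002,-0.004,0.105],[0.002,-0.004,0.1055],[0.002,-0.004,0.1055],[0.002,-0.004,0.1055],[0.002,-0.004,0.1055],[0.002,-0.004,0.1055],[0.002,-0.004,0.1055]],"hand":[0.085,0.085,0.085,0.085,0.085,0.085,0.015,0.015,0.015,0.015]}'
python3 -m crank '{"dr":[[0,0,0],[0,0,0],[0,0,0],[0,0,0]],"travel":[[0,0,0],[0,0,0],[0,0,0],[0,0,0]],"hand":[0.015,0.015,0.015,0.015]}';python3 d.py .5455 .034 .138 189.1
```

```text
clock: 11.38
eef_pos: [0.5466, 0.0345, 0.1378]
tool_rot: [0.761, -0.649, 0.001, -0.001]
ft_force: [-1.0, -0.4, 4.3]
grip_width: 0.0286
clock: 11.88
eef_pos: [0.5467, 0.0345, 0.1378]
tool_rot: [0.761, -0.649, 0.001, -0.001]
ft_force: [-1.9, 0.2, 5.6]
grip_width: 0.0286
clock 11.88 pos [0.5467 0.0345 0.1378] F [-1.9  0.2  5.6] w 0.0286 j [ 0.06  0.39 -0.04  1.14  0.   -1.67]
travel [ 0.0003  0.0012 -0.0002] dr [-0.0029  0.0003  0.0001]
```

```bash
python3 -m crank '{"dr":[[0,0,0],[0,0,0],[0,0,0],[0,0,0],[0,0,0]],"travel":[[0,0,-0.01],[0,0,-0.025],[0,0,-0.045],[0,0,-0.06],[0,0,-0.06]],"hand":[0.015,0.015,0.015,0.015,0.015]}'
python3 d.py .436 -.2235 .196 180
```

```text
clock: 12.5
eef_pos: [0.5475, 0.0345, 0.1988]
tool_rot: [0.761, -0.649, 0.002, -0.002]
ft_force: [0.4, -0.4, -3.2]
grip_width: 0.0284
clock 12.5 pos [0.5475 0.0345 0.1988] F [ 0.4 -0.4 -3.2] w 0.0284 j [ 0.06  0.35  0.07  1.28  0.   -1.67]
travel [0.2371 0.1509 0.0019] dr [-0.0054  0.0005  0.1589]
```

```bash
python3 -m crank '{"dr":[[-0.002,0,0.03],[-0.004,0,0.06],[-0.005,0,0.09],[-0.005,0,0.12],[-0.005,0,0.15],[-0.005,0,0.159],[-0.005,0,0.159],[-0.005,0,0.159],[-0.005,0,0.159],[-0.005,0,0.159]],"travel":[[0.013,0.008,0],[0.04,0.025,0],[0.075,0.048,0],[0.11,0.07,0],[0.15,0.095,0],[0.185,0.118,0],[0.214,0.136,0],[0.23,0.147,0],[0.237,0.151,0],[0.237,0.151,0]],"hand":[0.015,0.015,0.015,0.015,0.015,0.015,0.015,0.015,0.015,0.015]}'
python3 -m crank '{"dr":[[0,0,0],[0,0,0],[0,0,0],[0,0,0],[0,0,0],[0,0,0],[0,0,0]],"travel":[[0,0,0.015],[0,0,0.035],[0,0,0.05],[0,0,0.056],[0,0,0.059],[0,0,0.06],[0,0,0.06]],"hand":[0.015,0.015,0.015,0.015,0.015,0.015,0.015]}'; python3 d.py .436 -.2235 .138 180
```

```text
clock: 13.75
eef_pos: [0.4341, -0.2237, 0.1961]
tool_rot: [-0.707, 0.708, 0.002, -0.001]
ft_force: [0.1, 0.4, -2.7]
grip_width: 0.0287
clock: 14.62
eef_pos: [0.4345, -0.2235, 0.1379]
tool_rot: [-0.707, 0.707, 0.001, -0.001]
ft_force: [-4.3, 2.0, 4.7]
grip_width: 0.0286
clock 14.62 pos [ 0.4345 -0.2235  0.1379] F [-4.3  2.   4.7] w 0.0286 j [-0.47  0.28 -0.19  1.1  -0.   -2.04]
travel [ 0.     -0.0015 -0.0001] dr [ 0.0026 -0.0002 -0.0001]
```

Contact has registered (+4.7 N), so I'll release and rise.

```bash
python3 -m crank '{"dr":[[0,0,0],[0,0,0],[0,0,0],[0,0,0],[0,0,0],[0,0,0],[0,0,0],[0,0,0]],"travel":[[0,0,0],[0,0,0],[0,0,0],[0,0,0],[0,0,-0.02],[0,0,-0.06],[0,0,-0.12],[0,0,-0.12]],"hand":[0.06,0.085,0.085,0.085,0.085,0.085,0.085,0.085]}';python3 d.py .503 .298 .26 210; python3 -c "
from h import *
c=cam('scene'); save(c['color'],'s4.png',(140,90,400,290),3)"
```

```text
clock: 15.62
eef_pos: [0.4377, -0.2249, 0.2618]
tool_rot: [-0.707, 0.707, -0.004, 0.001]
ft_force: [-0.8, -0.1, -0.2]
grip_width: 0.0849
clock 15.62 pos [ 0.4377 -0.2249  0.2618] F [-0.8 -0.1 -0.2] w 0.0849 j [-0.47  0.21  0.04  1.4  -0.   -2.04]
travel [-5.229e-01 -6.520e-02 -2.000e-04] dr [-0.0052 -0.0061 -0.5237]
```

View pics/s4.png

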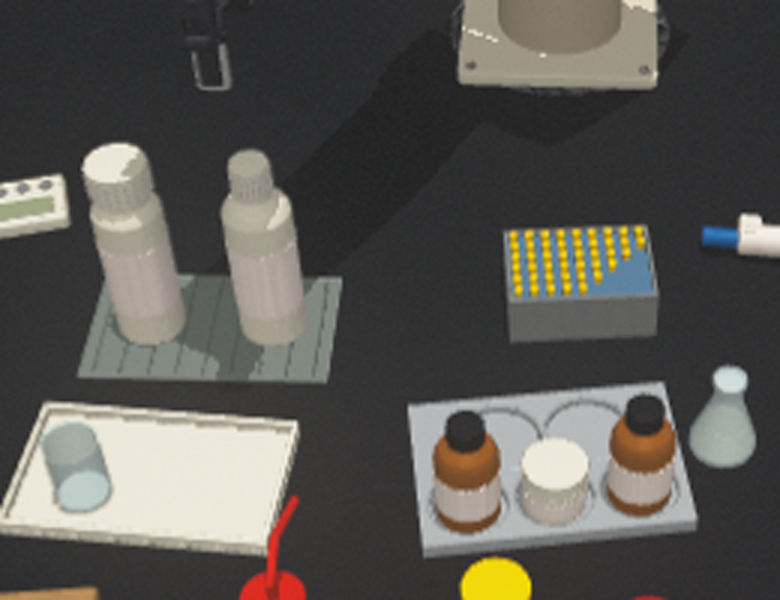

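Both bottles stand upright on the mat, with bases at crop (152,335) and (272,335). I'll go to the cup.

```bash
python3 -m crank '{"dr":[[0,0,-0.05],[-0.003,-0.003,-0.11],[-0.005,-0.006,-0.17],[-0.005,-0.006,-0.23],[-0.005,-0.006,-0.29],[-0.005,-0.006,-0.35],[-0.005,-0.006,-0.41],[-0.005,-0.006,-0.47],[-0.005,-0.006,-0.524],[-0.005,-0.006,-0.524]],"travel":[[-0.05,-0.006,0],[-0.105,-0.013,0],[-0.16,-0.02,0],[-0.215,-0.027,0],[-0.27,-0.034,0],[-0.325,-0.041,0],[-0.38,-0.048,0],[-0.43,-0.055,0],[-0.48,-0.061,0],[-0.523,-0.065,0]],"hand":[0.085,0.085,0.085,0.085,0.085,0.085,0.085,0.085,0.085,0.085]}'
python3 -m crank '{"dr":[[0,0,0],[0,0,0],[0,0,0]],"travel":[[0,0,0],[0,0,0],[0,0,0]],"hand":[0.085,0.085,0.085]}'
python3 d.py .503 .298 .06 210;python3 - <<'E'
from h import *
c=cam("wrist"); save(c["color"],"w5.png")
print(proj(c,[.5025,.298,.045]).round(0),proj(c,[.5025,.298,.012]).round(0))
E
```

```text
clock: 16.92
eef_pos: [0.4993, 0.3011, 0.2544]
tool_rot: [0.866, -0.499, -0.006, 0.002]
ft_force: [0.3, -0.2, 0.7]
grip_width: 0.0849
clock: 17.3
eef_pos: [0.4998, 0.2982, 0.2563]
tool_rot: [0.866, -0.501, -0.005, 0.001]
ft_force: [-0.2, -0.3, -0.1]
grip_width: 0.085
clock 17.3 pos [0.4998 0.2982 0.2563] F [-0.2 -0.3 -0.1] w 0.085 j [ 0.53  0.41  0.3   1.47  0.01 -1.56]
travel [ 0.0034 -0.004   0.1962] dr [ 0.0068  0.0086 -0.0012]
[[314. 196.]] [[314. 189.]]
```

View pics/w5.png

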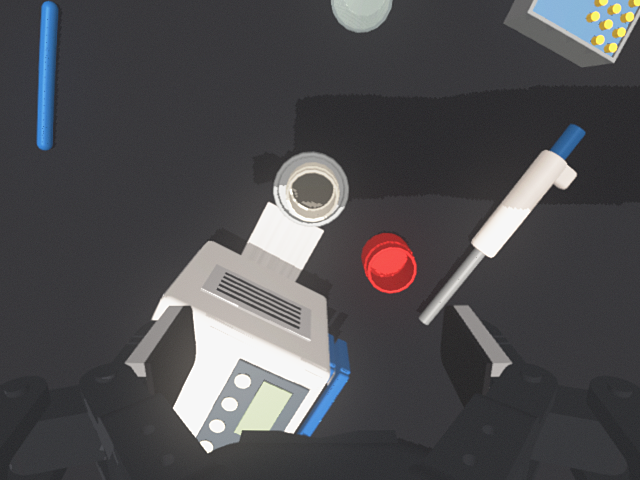

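```bash
python3 - <<'E'
from h import *
c=cam("wrist"); save(c["color"],"w5c.png",(260,140,370,240),6)
for p,z in (((311,189),.012),((312,191),.045)): print(onz(c,p,z))
E
```

```text
[0.50541805 0.29979797 0.012     ]
[0.50657976 0.29536471 0.045     ]
```

View pics/w5c.png

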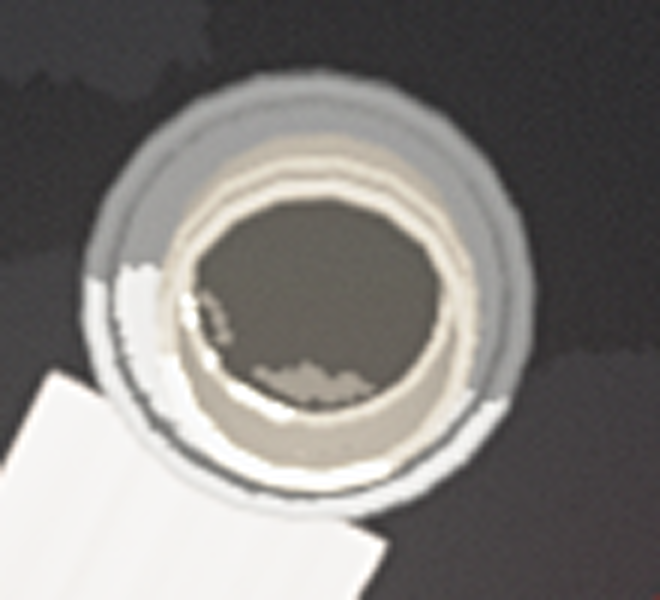

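The jar mouth is at (314,195) and the cup rim at (311,189), which gives (0.504,0.298). That agrees with the top view. I'll descend.

```bash
python3 d.py .504 .298 .013 210; python3 -m crank '{"dr":[[0.007,0.008,0],[0.007,0.008,0],[0.007,0.008,0],[0.007,0.008,0],[0.007,0.008,0],[0.007,0.008,0]],"travel":[[0.004,-0.005,0.04],[0.004,-0.005,0.09],[0.004,-0.005,0.14],[0.004,-0.005,0.18],[0.004,-0.005,0.197],[0.004,-0.005,0.197]],"hand":[0.085,0.085,0.085,0.085,0.085,0.085]}'; python3 d.py .504 .298 .013 210
```

```text
clock 17.4 pos [0.5001 0.2983 0.2568] F [-0.1  0.3 -0.6] w 0.0853 j [ 0.53  0.41  0.3   1.47  0.01 -1.56]
travel [ 0.0043 -0.0046  0.2437] dr [ 0.0058  0.0088 -0.0015]
clock: 18.15
eef_pos: [0.5035, 0.298, 0.0582]
tool_rot: [0.866, -0.5, -0.001, 0.001]
ft_force: [0.9, -0.5, -0.5]
grip_width: 0.085
clock 18.15 pos [0.5035 0.298  0.0582] F [ 0.9 -0.5 -0.5] w 0.085 j [ 0.53  0.53 -0.03  1.01  0.   -1.56]
travel [ 0.0003 -0.0006  0.0452] dr [ 0.0023  0.0008 -0.001 ]
```

```bash
python3 -m crank '{"dr":[[0,0,0],[0,0,0],[0,0,0],[0,0,0],[0,0,0],[0,0,0],[0,0,0],[0,0,0]],"travel":[[0,0,0.015],[0,0,0.03],[0,0,0.042],[0,0,0.045],[0,0,0.045],[0,0,0.045],[0,0,0.045],[0,0,0.045]],"hand":[0.085,0.085,0.085,0.085,0.035,0.035,0.035,0.035]}';  python3 -m crank '{"dr":[[0,0,0],[0,0,0],[0,0,0],[0,0,0]],"travel":[[0,0,0],[0,0,0],[0,0,0],[0,0,0]],"hand":[0.035,0.035,0.035,0.035]}'; python3 -c "
from h import *
c=cam('scene'); save(c['color'],'s6.png',(380,130,580,280),4)"
```

```text
clock: 19.15
eef_pos: [0.5054, 0.3001, 0.0157]
tool_rot: [0.866, -0.5, 0.001, -0.002]
ft_force: [-0.1, 0.4, 5.1]
grip_width: 0.045
clock: 19.65
eef_pos: [0.5054, 0.3001, 0.0157]
tool_rot: [0.866, -0.5, 0.001, -0.002]
ft_force: [0.5, 0.0, 5.3]
grip_width: 0.045
```

View pics/s6.png

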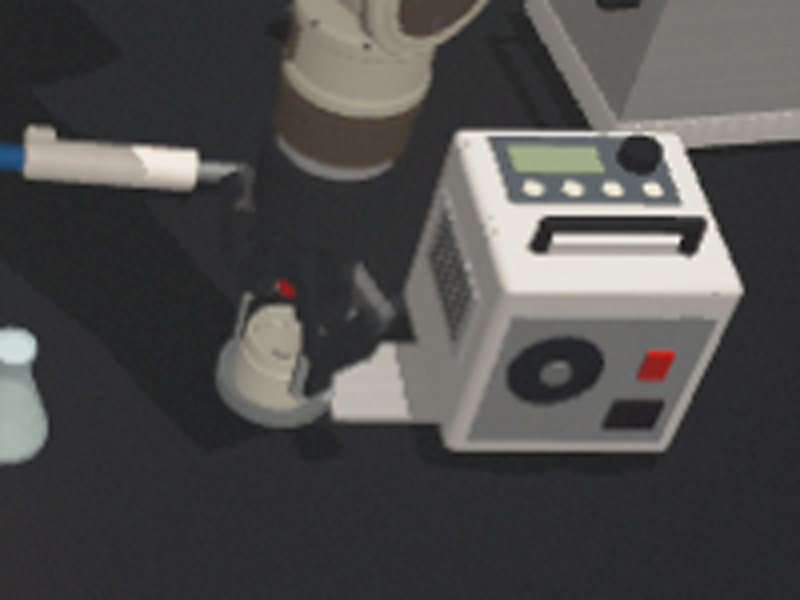

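```bash
python3 -m crank '{"dr":[[0,0,0],[0,0,0],[0,0,0],[0,0,0],[0,0,0],[0,0,0],[0,0,0],[0,0,0]],"travel":[[0,0,-0.006],[0,0,-0.016],[0,0,-0.035],[0,0,-0.07],[0,0,-0.11],[0,0,-0.15],[0,0,-0.165],[0,0,-0.165]],"hand":[0.035,0.035,0.035,0.035,0.035,0.035,0.035,0.035]}';python3 d.py .605 -.242 .18 176; python3 -c "
from h import *
c=cam('scene'); save(c['color'],'s7.png',(380,90,580,280),3)
c=cam('wrist'); save(c['color'],'w7.png')"
```

```text
clock: 20.7
eef_pos: [0.5048, 0.2995, 0.1803]
tool_rot: [0.866, -0.5, 0.0, -0.002]
ft_force: [0.1, 0.6, -1.6]
grip_width: 0.0451
clock 20.7 pos [0.5048 0.2995 0.1803] F [ 0.1  0.6 -1.6] w 0.0451 j [ 0.54  0.44  0.15  1.28  0.   -1.56]
travel [ 0.519   0.1841 -0.0008] dr [-0.0028  0.0018  0.5936]
```

View pics/s7.png

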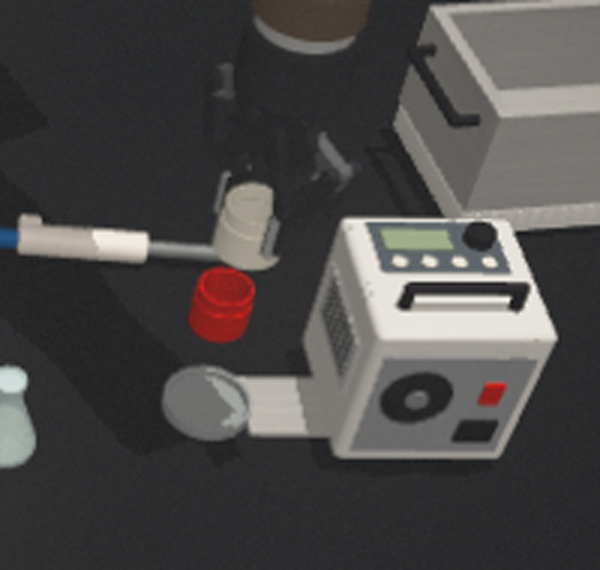

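View pics/w7.png

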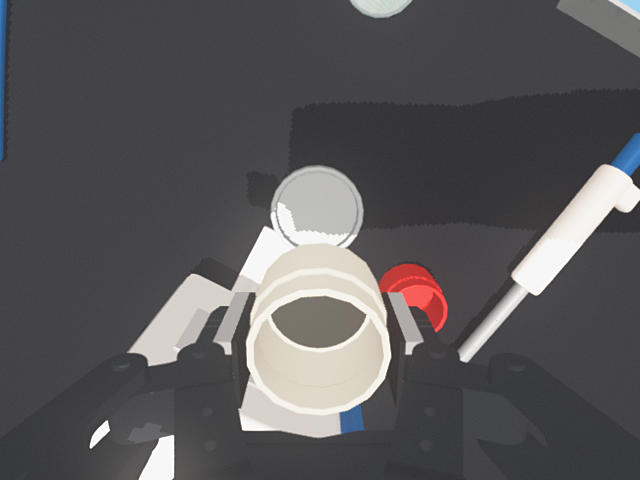

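The spent jar is lifted upright and the cup is empty. I'll carry it to the tray.

```bash
python3 - <<'E'
from h import *
o=bot.get_obs();c=cam("wrist"); print(onz(c,(317.5,208),.012))
E
python3 -m crank '{"dr":[[0,0,0.04],[0,0,0.1],[0,0,0.16],[0,0,0.22],[0,0,0.28],[0,0,0.34],[0,0,0.4],[0,0,0.46],[0,0,0.5],[0,0,0.5]],"travel":[[0.015,0.005,0],[0.05,0.018,0],[0.095,0.034,0],[0.145,0.051,0],[0.195,0.069,0],[0.245,0.087,0],[0.295,0.105,0],[0.345,0.122,0],[0.385,0.136,0],[0.4,0.142,0]],"hand":[0.035,0.035,0.035,0.035,0.035,0.035,0.035,0.035,0.035,0.035]}'
python3 -m crank '{"dr":[[0,0,0]],"travel":[[0,0,0]],"hand":[0.035]}'
python3 d.py .605 -.242 .08 176
```

```text
[0.50549125 0.29651671 0.012     ]
clock: 22.1
eef_pos: [0.5807, -0.1213, 0.1778]
tool_rot: [0.714, -0.7, -0.001, -0.0]
ft_force: [0.3, -0.0, -0.1]
grip_width: 0.0448
clock: 22.22
eef_pos: [0.5808, -0.1191, 0.1782]
tool_rot: [0.715, -0.699, -0.001, -0.0]
ft_force: [0.6, 0.4, -0.3]
grip_width: 0.0452
clock 22.23 pos [ 0.5808 -0.1191  0.1782] F [ 0.6  0.4 -0.3] w 0.0452 j [-0.2   0.45  0.17  1.29  0.   -1.8 ]
travel [ 0.1236 -0.0217  0.0979] dr [0.001  0.0021 0.0912]
```

```bash
python3 -m crank '{"dr":[[0,0,0.03],[0,0,0.06],[0,0,0.09],[0,0,0.091],[0,0,0.091],[0,0,0.091],[0,0,0.091],[0,0,0.091]],"travel":[[0.025,-0.004,0],[0.06,-0.01,0],[0.1,-0.018,0.01],[0.12,-0.022,0.03],[0.124,-0.022,0.06],[0.124,-0.022,0.09],[0.124,-0.022,0.1],[0.124,-0.022,0.1]],"hand":[0.035,0.035,0.035,0.035,0.035,0.035,0.035,0.035]}'
python3 d.py .605 -.242 .016 176;  python3 -c "
from h import *
c=cam('wrist'); save(c['color'],'w8.png')"
```

```text
clock: 23.22
eef_pos: [0.6059, -0.24, 0.0778]
tool_rot: [-0.684, 0.73, 0.002, 0.0]
ft_force: [-0.2, 0.1, 0.2]
grip_width: 0.0447
clock 23.23 pos [ 0.6059 -0.24    0.0778] F [-0.2  0.1  0.2] w 0.0447 j [-0.38  0.64  0.21  1.15  0.   -1.88]
travel [0.0022 0.0007 0.0618] dr [0.0018 0.0025 0.0042]
```

View pics/w8.png

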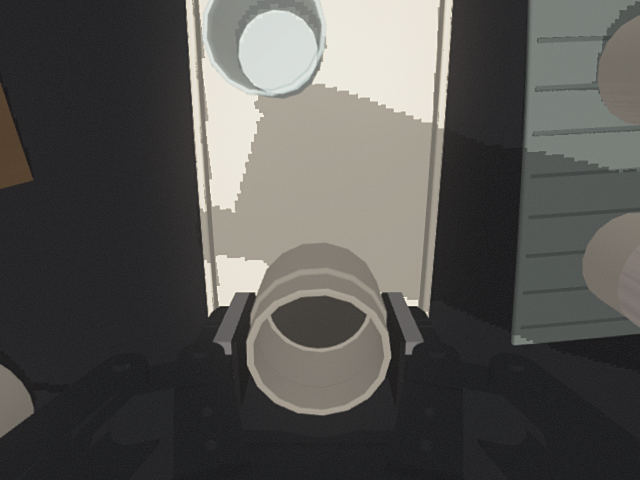

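The jar hangs centred over the free half of the tray, between walls at columns 205 and 435, with the beaker at (270,45) well away. I'll lower it.

```bash
python3 -m crank '{"dr":[[0,0,0],[0,0,0],[0,0,0],[0,0,0],[0,0,0],[0,0,0],[0,0,0]],"travel":[[0.002,0,0.02],[0.002,0,0.04],[0.002,0,0.052],[0.002,0,0.058],[0.002,0,0.06],[0.002,0,0.062],[0.002,0,0.062]],"hand":[0.035,0.035,0.035,0.035,0.035,0.035,0.035]}'
python3 d.py .605 -.242 .0155 176
```

```text
clock: 24.15
eef_pos: [0.6067, -0.2434, 0.0173]
tool_rot: [-0.683, 0.73, 0.0, 0.001]
ft_force: [0.6, 1.0, 0.2]
grip_width: 0.0451
clock 24.15 pos [ 0.6067 -0.2434  0.0173] F [0.6 1.  0.2] w 0.0451 j [-0.38  0.69  0.14  1.02  0.   -1.89]
travel [-0.0012  0.0018  0.0018] dr [-0.0012  0.0013  0.0027]
```

```bash
python3 -m crank '{"dr":[[0,0,0],[0,0,0],[0,0,0]],"travel":[[0,0,0.001],[0,0,0.002],[0,0,0.002]],"hand":[0.035,0.035,0.035]}'
```

```text
clock: 24.52
eef_pos: [0.6067, -0.2434, 0.0157]
tool_rot: [-0.683, 0.73, -0.0, 0.001]
ft_force: [-1.6, 1.5, 5.0]
grip_width: 0.0451
```

Contact at 5 N, at the expected height. Releasing.

```bash
python3 -m crank '{"dr":[[0,0,0],[0,0,0],[0,0,0],[0,0,0],[0,0,0],[0,0,0],[0,0,0],[0,0,0],[0,0,0],[0,0,0]],"travel":[[0,0,0],[0,0,0],[0,0,0],[0,0,0],[0,0,-0.02],[0,0,-0.06],[0,0,-0.11],[0,0,-0.16],[0,0,-0.2],[0,0,-0.2]],"hand":[0.055,0.07,0.08,0.08,0.08,0.08,0.08,0.08,0.08,0.08]}'; python3 d.py .613 .010 .2 189.1;python3 -c "
from h import *
c=cam('top'); save(c['color'],'t9.png',(260,170,520,340),3)"
```

```text
clock: 25.78
eef_pos: [0.6085, -0.2445, 0.2199]
tool_rot: [-0.683, 0.73, -0.004, 0.003]
ft_force: [-0.1, -0.2, -0.7]
grip_width: 0.0801
clock 25.77 pos [ 0.6085 -0.2445  0.2199] F [-0.1 -0.2 -0.7] w 0.0801 j [-0.38  0.56  0.45  1.45  0.   -1.89]
travel [-0.2542  0.0128  0.0194] dr [-0.0092 -0.0025 -0.2259]
```

View pics/t9.png

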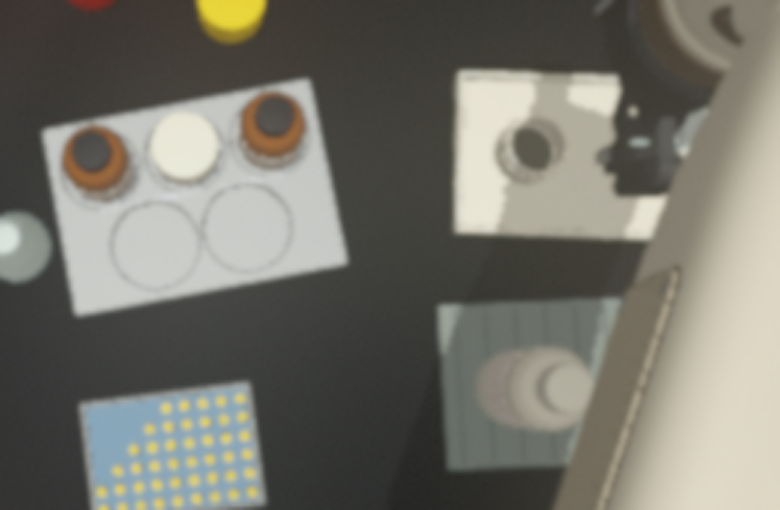

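The spent jar stands in the tray at crop (530,150). On to the fresh jar.

```bash
python3 -m crank '{"dr":[[-0.005,0,-0.05],[-0.009,-0.002,-0.1],[-0.009,-0.002,-0.15],[-0.009,-0.002,-0.2],[-0.009,-0.002,-0.226],[-0.009,-0.002,-0.226],[-0.009,-0.002,-0.226],[-0.009,-0.002,-0.226],[-0.009,-0.002,-0.226]],"travel":[[-0.04,0.002,0],[-0.085,0.004,0],[-0.13,0.006,0],[-0.175,0.009,0],[-0.215,0.011,0],[-0.245,0.012,0.01],[-0.254,0.013,0.02],[-0.254,0.013,0.02],[-0.254,0.013,0.02]],"hand":[0.085,0.085,0.085,0.085,0.085,0.085,0.085,0.085,0.085]}'
python3 d.py .613 .010 .013 189.1;python3 - <<'E'
from h import *
c=cam("wrist"); save(c["color"],"w10.png")
print(proj(c,[.613,.010,.048]).round(0))
E
```

```text
clock: 26.95
eef_pos: [0.6102, 0.0095, 0.1949]
tool_rot: [0.761, -0.649, -0.004, 0.002]
ft_force: [0.5, -0.2, 0.4]
grip_width: 0.0847
clock 26.95 pos [0.6102 0.0095 0.1949] F [ 0.5 -0.2  0.4] w 0.0847 j [ 0.01  0.49  0.27  1.36  0.   -1.71]
travel [ 0.0007 -0.0044  0.1818] dr [ 0.0087  0.004  -0.0014]
[[313. 217.]]
```

View pics/w10.png

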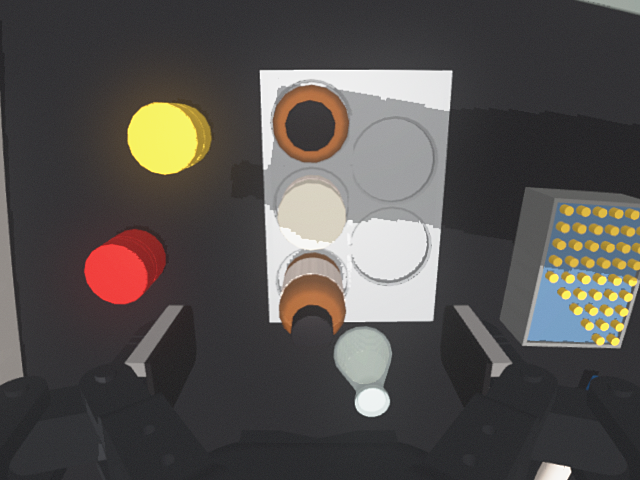

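The lid is at (311,215) against a predicted (313,217). Descending.

```bash
python3 -m crank '{"dr":[[0.0085,0.004,0],[0.0085,0.004,0],[0.0085,0.004,0],[0.0085,0.004,0],[0.0085,0.004,0],[0.0085,0.004,0],[0.0085,0.004,0]],"travel":[[0.001,-0.004,0.03],[0.001,-0.004,0.07],[0.001,-0.004,0.1],[0.001,-0.004,0.12],[0.001,-0.004,0.13],[0.001,-0.004,0.13],[0.001,-0.004,0.13]],"hand":[0.085,0.085,0.085,0.085,0.085,0.085,0.085]}'
python3 d.py .613 .010 .014 189.1
```

```text
clock: 27.88
eef_pos: [0.6144, 0.0105, 0.0665]
tool_rot: [0.761, -0.649, 0.001, -0.001]
ft_force: [1.0, -0.4, -0.1]
grip_width: 0.0849
clock 27.88 pos [0.6144 0.0105 0.0665] F [ 1.  -0.4 -0.1] w 0.0849 j [ 0.02  0.57  0.06  1.06  0.   -1.71]
travel [0.0003 0.0016 0.0525] dr [-0.0029 -0.0001 -0.0005]
```

```bash
python3 -m crank '{"dr":[[0,0,0],[0,0,0],[0,0,0],[0,0,0],[0,0,0],[0,0,0],[0,0,0],[0,0,0],[0,0,0]],"travel":[[0,0.001,0.015],[0,0.001,0.03],[0,0.001,0.045],[0,0.001,0.0525],[0,0.001,0.0525],[0,0.001,0.0525],[0,0.001,0.0525],[0,0.001,0.0525],[0,0.001,0.0525]],"hand":[0.085,0.085,0.085,0.085,0.085,0.035,0.035,0.035,0.035]}';  python3 -m crank '{"dr":[[0,0,0],[0,0,0],[0,0,0],[0,0,0]],"travel":[[0,0,0],[0,0,0],[0,0,0],[0,0,0]],"hand":[0.035,0.035,0.035,0.035]}'
```

```text
clock: 29.0
eef_pos: [0.6133, 0.0106, 0.0138]
tool_rot: [0.761, -0.649, 0.001, -0.001]
ft_force: [0.7, 0.3, 4.7]
grip_width: 0.0472
clock: 29.5
eef_pos: [0.6133, 0.0107, 0.0137]
tool_rot: [0.761, -0.649, 0.001, -0.001]
ft_force: [-0.9, -0.5, 5.6]
grip_width: 0.0476
```

```bash
python3 -m crank '{"dr":[[0,0,0],[0,0,0],[0,0,0],[0,0,0],[0,0,0],[0,0,0],[0,0,0],[0,0,0]],"travel":[[0,0,-0.006],[0,0,-0.016],[0,0,-0.035],[0,0,-0.07],[0,0,-0.11],[0,0,-0.15],[0,0,-0.165],[0,0,-0.165]],"hand":[0.035,0.035,0.035,0.035,0.035,0.035,0.035,0.035]}';python3 d.py .5045 .298 .18 210; python3 -c "
from h import *
c=cam('scene'); save(c['color'],'s11.png',(240,130,480,290),3)"
```

```text
clock: 30.5
eef_pos: [0.6128, 0.0106, 0.1784]
tool_rot: [0.761, -0.649, 0.001, -0.001]
ft_force: [0.4, 0.2, -3.0]
grip_width: 0.0479
clock 30.5 pos [0.6128 0.0106 0.1784] F [ 0.4  0.2 -3. ] w 0.0479 j [ 0.02  0.49  0.23  1.31  0.   -1.71]
travel [-0.3009  0.0615 -0.0017] dr [-0.0025 -0.0004 -0.3648]
```

View pics/s11.png

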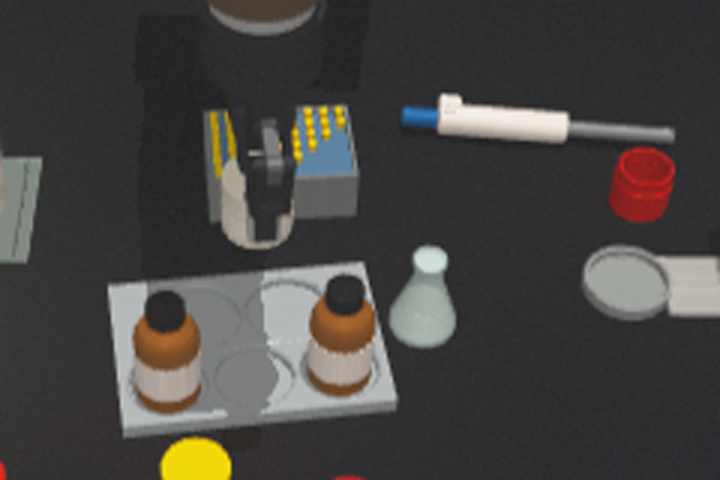

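The fresh jar is lifted clean and the ambers haven't moved. Moving to the cup.

```bash
python3 -m crank '{"dr":[[0,0,-0.04],[0,0,-0.09],[0,0,-0.14],[0,0,-0.19],[0,0,-0.24],[0,0,-0.29],[0,0,-0.34],[0,0,-0.365],[0,0,-0.365],[0,0,-0.365]],"travel":[[-0.012,0.002,0],[-0.042,0.009,0],[-0.082,0.017,0],[-0.127,0.026,0],[-0.172,0.035,0],[-0.215,0.044,0],[-0.255,0.052,0],[-0.285,0.058,0],[-0.301,0.0615,0],[-0.301,0.0615,0]],"hand":[0.035,0.035,0.035,0.035,0.035,0.035,0.035,0.035,0.035,0.035]}'
python3 -m crank '{"dr":[[0,0,0],[0,0,0]],"travel":[[0,0,0],[0,0,0]],"hand":[0.035,0.035]}'
python3 d.py .5047 .298 .06 210; python3 -c "
from h import *
c=cam('wrist'); save(c['color'],'w12.png'); print(proj(c,[.5047,.298,.012]))"
```

```text
clock: 31.8
eef_pos: [0.503, 0.2987, 0.1767]
tool_rot: [0.867, -0.499, -0.0, 0.001]
ft_force: [0.2, -0.4, -1.6]
grip_width: 0.0476
clock: 32.05
eef_pos: [0.5045, 0.2969, 0.1777]
tool_rot: [0.866, -0.501, 0.0, -0.0]
ft_force: [-0.6, -0.3, -0.8]
grip_width: 0.0476
clock 32.05 pos [0.5045 0.2969 0.1777] F [-0.6 -0.3 -0.8] w 0.0476 j [ 0.53  0.44  0.14  1.28 -0.   -1.56]
travel [-0.0009 -0.0006  0.1177] dr [-0.0005 -0.0003 -0.0015]
[[317.84627913 213.21856619]]
```

View pics/w12.png

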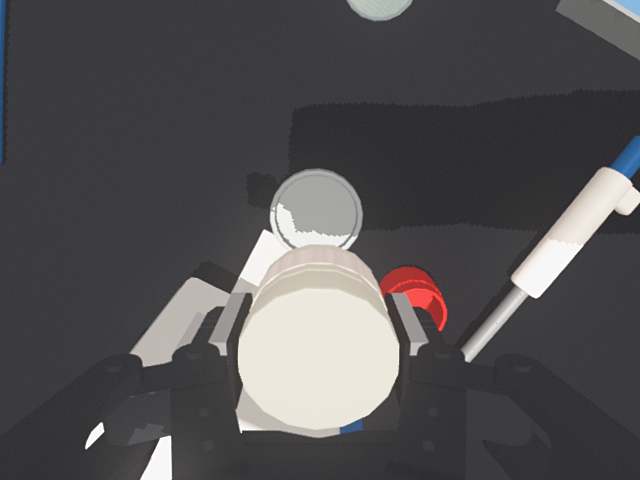

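The cup rim is centred at (316,212) against a predicted (318,213). Lowering.

```bash
python3 -m crank '{"dr":[[0,0,0],[0,0,0],[0,0,0],[0,0,0],[0,0,0],[0,0,0],[0,0,0],[0,0,0],[0,0,0]],"travel":[[0,-0.001,0.015],[0,-0.001,0.045],[0,-0.001,0.08],[0,-0.001,0.11],[0,-0.001,0.13],[0,-0.001,0.14],[0,-0.001,0.147],[0,-0.001,0.15],[0,-0.001,0.15]],"hand":[0.035,0.035,0.035,0.035,0.035,0.035,0.035,0.035,0.035]}'
python3 d.py .5047 .298 .0137 210
```

```text
clock: 33.22
eef_pos: [0.5053, 0.2988, 0.0282]
tool_rot: [0.866, -0.5, 0.0, -0.001]
ft_force: [0.5, 0.3, -1.1]
grip_width: 0.0477
clock 33.23 pos [0.5053 0.2988 0.0282] F [ 0.5  0.3 -1.1] w 0.0477 j [ 0.53  0.57 -0.06  0.94  0.   -1.56]
travel [0.0004 0.001  0.0145] dr [-0.0017  0.      0.0003]
```

```bash
python3 -m crank '{"dr":[[0,0,0],[0,0,0],[0,0,0],[0,0,0],[0,0,0],[0,0,0]],"travel":[[0,0,0.004],[0,0,0.008],[0,0,0.011],[0,0,0.0135],[0,0,0.015],[0,0,0.015]],"hand":[0.035,0.035,0.035,0.035,0.035,0.035]}'
```

```text
clock: 33.98
eef_pos: [0.5049, 0.2986, 0.0138]
tool_rot: [0.866, -0.5, 0.0, -0.0]
ft_force: [-3.1, -1.7, 5.7]
grip_width: 0.0475
```

Seated at the expected height with 5.7 N. Releasing.

```bash
python3 -m crank '{"dr":[[0,0,0],[0,0,0],[0,0,0],[0,0,0],[0,0,0],[0,0,0],[0,0,0],[0,0,0],[0,0,0],[0,0,0]],"travel":[[0,0,0],[0,0,0],[0,0,0],[0,0,0],[0,0,-0.02],[0,0,-0.06],[0,0,-0.11],[0,0,-0.17],[0,0,-0.23],[0,0,-0.24]],"hand":[0.055,0.07,0.085,0.085,0.085,0.085,0.085,0.085,0.085,0.085]}'; python3 d.py .436 -.2235 .255 180;python3 - <<'E'
from h import *
c=cam('wrist'); save(c['color'],'w13.png'); print(proj(c,[.5047,.298,.012]),proj(c,[.5047,.298,.048]))
c=cam('top'); save(c['color'],'t13.png',(160,180,520,340),2.2)
E
```

```text
clock: 35.22
eef_pos: [0.507, 0.2998, 0.2585]
tool_rot: [0.866, -0.5, 0.003, -0.005]
ft_force: [-0.1, 1.3, 0.6]
grip_width: 0.0851
clock 35.23 pos [0.507  0.2998 0.2585] F [-0.1  1.3  0.6] w 0.0851 j [ 0.53  0.4   0.31  1.46  0.   -1.56]
travel [ 4.176e-01  3.233e-01 -1.000e-04] dr [-0.0108  0.003   0.5239]
[[324.67005888 191.76850485]] [[324.81110649 199.48695057]]
```

View pics/w13.png

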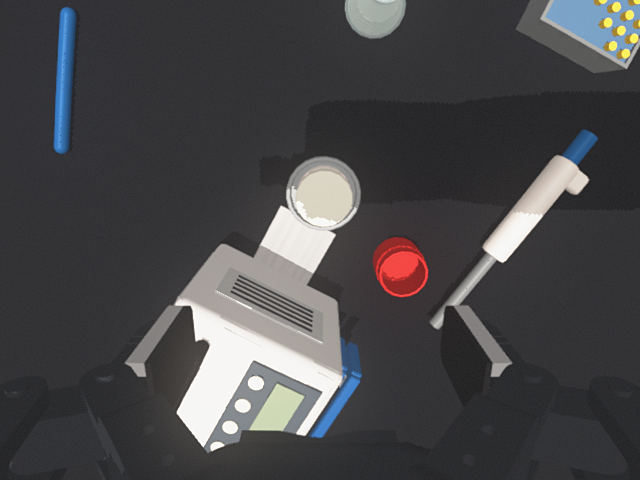

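View pics/t13.png

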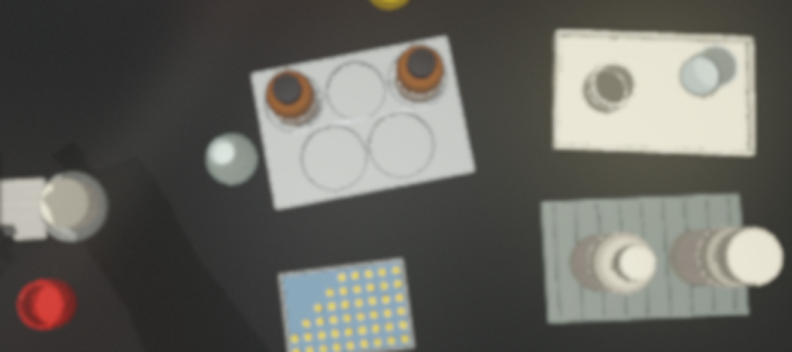

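The fresh jar is in the cup, its lid at (324,195). Both bottles are on the mat and the spent jar is in the tray. Next I'll measure the caps and the now visible pockets.

```bash
python3 - <<'E'
from h import *
np.set_printoptions(precision=4,suppress=True)
c=cam('top'); f=lambda p:((p[0]+.5)/2.2-.5+160,(p[1]+.5)/2.2-.5+180)
for n,p,z in (("narrow",(634,263),.172),("wide",(754,255),.170),("fl",(334,157),.012),("fr",(402,145),.012),("fullj",(68,203),.048),("spent",(611,86),.045)): print(n,onz(c,f(p),z))
E
python3 -m crank '{"dr":[[0,0,0.06],[-0.005,0,0.12],[-0.01,0.003,0.18],[-0.01,0.003,0.24],[-0.01,0.003,0.3],[-0.01,0.003,0.36],[-0.01,0.003,0.42],[-0.01,0.003,0.48],[-0.01,0.003,0.524],[-0.01,0.003,0.524]],"travel":[[0.04,0.031,0],[0.083,0.064,0],[0.127,0.098,0],[0.17,0.132,0],[0.214,0.166,0],[0.258,0.2,0],[0.302,0.234,0],[0.345,0.267,0],[0.385,0.298,0],[0.418,0.323,0]],"hand":[0.085,0.085,0.085,0.085,0.085,0.085,0.085,0.085,0.085,0.085]}'
python3 -m crank '{"dr":[[0,0,0],[0,0,0],[0,0,0]],"travel":[[0,0,0],[0,0,0],[0,0,0]],"hand":[0.085,0.085,0.085]}'
python3 d.py .4345 -.2235 .138 180;  python3 -c "
from h import *
c=cam('wrist'); save(c['color'],'w14.png'); print(proj(c,[.4345,-.2235,.172]))"
```

```text
narrow [ 0.4333 -0.221   0.172 ]
wide [ 0.4367 -0.3233  0.17  ]
fl [0.5458 0.0334 0.012 ]
fr [ 0.5559 -0.0352  0.012 ]
fullj [0.5042 0.2936 0.048 ]
spent [ 0.6043 -0.2405  0.045 ]
clock: 36.62
eef_pos: [0.4324, -0.2262, 0.2497]
tool_rot: [-0.707, 0.708, 0.004, -0.005]
ft_force: [0.7, 0.1, 0.1]
grip_width: 0.0855
clock: 37.0
eef_pos: [0.434, -0.2237, 0.2517]
tool_rot: [0.708, -0.707, -0.002, 0.005]
ft_force: [-0.1, 0.1, -0.3]
grip_width: 0.0848
clock 37.0 pos [ 0.434  -0.2237  0.2517] F [-0.1  0.1 -0.3] w 0.0848 j [-0.47  0.21  0.02  1.39 -0.01 -2.04]
travel [-0.0007 -0.0016  0.1137] dr [ 0.0098 -0.004   0.0016]
[[316.72071779 248.11680928]]
```

View pics/w14.png

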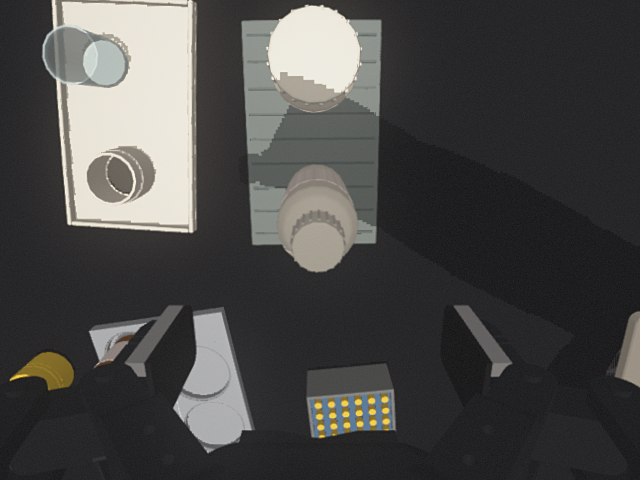

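The narrow cap is at (318,246) against a predicted (317,248). Descend and grip.

```bash
python3 -m crank '{"dr":[[0.0095,-0.004,0],[0.0095,-0.004,0],[0.0095,-0.004,0],[0.0095,-0.004,0],[0.0095,-0.004,0],[0.0095,-0.004,0],[0.0095,-0.004,0],[0.0095,-0.004,0],[0.0095,-0.004,0],[0.0095,-0.004,0]],"travel":[[-0.001,-0.001,0.02],[-0.001,-0.001,0.05],[-0.001,-0.001,0.08],[-0.001,-0.001,0.105],[-0.001,-0.001,0.1135],[-0.001,-0.001,0.1135],[-0.001,-0.001,0.1135],[-0.001,-0.001,0.1135],[-0.001,-0.001,0.1135],[-0.001,-0.001,0.1135]],"hand":[0.085,0.085,0.085,0.085,0.085,0.085,0.015,0.015,0.015,0.015]}'
python3 -m crank '{"dr":[[0,0,0],[0,0,0],[0,0,0],[0,0,0]],"travel":[[0,0,0],[0,0,0],[0,0,0],[0,0,0]],"hand":[0.015,0.015,0.015,0.015]}'
python3 d.py .4345 -.2235 .138 180
```

```text
clock: 38.3
eef_pos: [0.4345, -0.2248, 0.1398]
tool_rot: [-0.707, 0.707, -0.001, 0.0]
ft_force: [-2.3, 0.1, 4.9]
grip_width: 0.0289
clock: 38.8
eef_pos: [0.4345, -0.2248, 0.1398]
tool_rot: [-0.707, 0.707, -0.001, 0.0]
ft_force: [-1.6, 0.1, 6.3]
grip_width: 0.0283
clock 38.8 pos [ 0.4345 -0.2248  0.1398] F [-1.6  0.1  6.3] w 0.0283 j [-0.48  0.28 -0.19  1.1  -0.   -2.05]
travel [-0.0013  0.      0.0018] dr [-0.0023 -0.0018 -0.0003]
```

```bash
python3 -m crank '{"dr":[[0,0,0],[0,0,0],[0,0,0],[0,0,0],[0,0,0],[0,0,0]],"travel":[[0,0,-0.01],[0,0,-0.025],[0,0,-0.045],[0,0,-0.065],[0,0,-0.07],[0,0,-0.07]],"hand":[0.015,0.015,0.015,0.015,0.015,0.015]}'
python3 d.py .546 .0335 .209 189.1
```

```text
clock: 39.55
eef_pos: [0.4343, -0.2245, 0.2092]
tool_rot: [-0.707, 0.707, -0.001, 0.0]
ft_force: [0.7, 0.4, -2.3]
grip_width: 0.0284
clock 39.55 pos [ 0.4343 -0.2245  0.2092] F [ 0.7  0.4 -2.3] w 0.0284 j [-0.48  0.23 -0.07  1.27 -0.   -2.05]
travel [-2.580e-01 -1.116e-01  1.000e-04] dr [-0.0018 -0.0014 -0.159 ]
```

```bash
python3 -m crank '{"dr":[[0,0,-0.03],[0,0,-0.06],[0,0,-0.09],[0,0,-0.12],[0,0,-0.15],[0,0,-0.159],[0,0,-0.159],[0,0,-0.159],[0,0,-0.159],[0,0,-0.159]],"travel":[[-0.014,-0.006,0],[-0.043,-0.019,0],[-0.08,-0.035,0],[-0.12,-0.052,0],[-0.16,-0.069,0],[-0.197,-0.085,0],[-0.23,-0.1,0],[-0.25,-0.108,0],[-0.258,-0.1115,0],[-0.258,-0.1115,0]],"hand":[0.015,0.015,0.015,0.015,0.015,0.015,0.015,0.015,0.015,0.015]}'
python3 -m crank '{"dr":[[0,0,0],[0,0,0],[0,0,0]],"travel":[[0,0,0],[0,0,0],[0,0,0]],"hand":[0.015,0.015,0.015]}'
python3 d.py .546 .0335 .14 189.1
```

```text
clock: 40.8
eef_pos: [0.5455, 0.0335, 0.2085]
tool_rot: [0.761, -0.649, 0.001, 0.0]
ft_force: [-0.2, -0.1, -3.2]
grip_width: 0.0288
clock: 41.18
eef_pos: [0.5457, 0.0328, 0.2091]
tool_rot: [0.761, -0.649, 0.001, -0.0]
ft_force: [0.0, 0.2, -3.0]
grip_width: 0.0289
clock 41.17 pos [0.5457 0.0328 0.2091] F [ 0.   0.2 -3. ] w 0.0289 j [ 0.06  0.34  0.09  1.31 -0.   -1.67]
travel [-0.0007 -0.0003  0.0691] dr [-0.0014 -0.0014 -0.0011]
```

```bash
python3 -m crank '{"dr":[[0,0,0],[0,0,0],[0,0,0],[0,0,0],[0,0,0],[0,0,0],[0,0,0],[0,0,0]],"travel":[[-0.0005,0,0.02],[-0.0005,0,0.04],[-0.0005,0,0.052],[-0.0005,0,0.06],[-0.0005,0,0.065],[-0.0005,0,0.068],[-0.0005,0,0.0705],[-0.0005,0,0.0705]],"hand":[0.015,0.015,0.015,0.015,0.015,0.015,0.015,0.015]}'; python3 -c "
from h import *
c=cam('scene'); save(c['color'],'s15.png',(240,130,480,290),3)"
```

```text
clock: 42.18
eef_pos: [0.5463, 0.034, 0.1399]
tool_rot: [0.761, -0.649, 0.002, -0.001]
ft_force: [-2.3, -0.1, 4.1]
grip_width: 0.0287
```

View pics/s15.png

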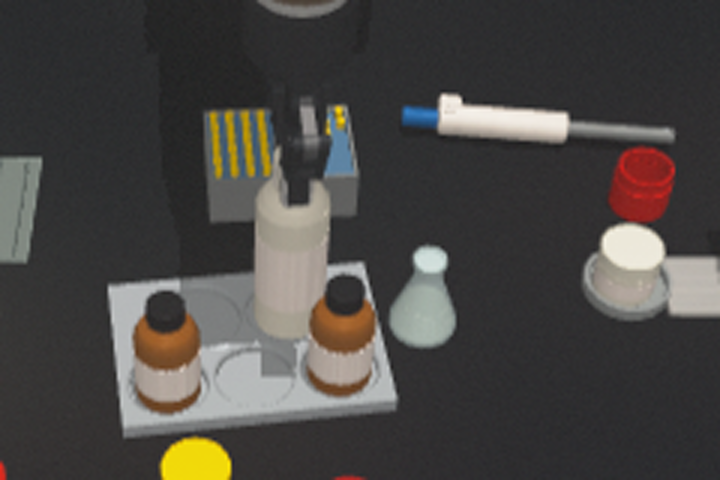

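The narrow bottle is seated: contact at 4.1 N and TCP height as at the grasp. I'll release and go for the wide one.

```bash
python3 -m crank '{"dr":[[0,0,0],[0,0,0],[0,0,0],[0,0,0],[0,0,0],[0,0,0],[0,0,0],[0,0,0]],"travel":[[0,0,0],[0,0,0],[0,0,0],[0,0,0],[0,0,-0.02],[0,0,-0.06],[0,0,-0.12],[0,0,-0.12]],"hand":[0.06,0.085,0.085,0.085,0.085,0.085,0.085,0.085]}';python3 d.py .4365 -.324 .25 180
```

```text
clock: 43.22
eef_pos: [0.5487, 0.0343, 0.264]
tool_rot: [0.761, -0.649, 0.005, -0.004]
ft_force: [-0.4, 0.6, 0.5]
grip_width: 0.0853
clock 43.23 pos [0.5487 0.0343 0.264 ] F [-0.4  0.6  0.5] w 0.0853 j [ 0.06  0.32  0.2   1.44 -0.   -1.67]
travel [0.336  0.1676 0.0127] dr [-0.0125 -0.0013  0.1589]
```

```bash
python3 -m crank '{"dr":[[-0.006,0,0.04],[-0.012,-0.001,0.08],[-0.012,-0.001,0.12],[-0.012,-0.001,0.159],[-0.012,-0.001,0.159],[-0.012,-0.001,0.159],[-0.012,-0.001,0.159],[-0.012,-0.001,0.159],[-0.012,-0.001,0.159],[-0.012,-0.001,0.159]],"travel":[[0.04,0.02,0],[0.088,0.044,0],[0.136,0.068,0],[0.184,0.092,0],[0.23,0.115,0],[0.275,0.137,0],[0.312,0.156,0.005],[0.336,0.1676,0.01],[0.336,0.1676,0.012],[0.336,0.1676,0.012]],"hand":[0.085,0.085,0.085,0.085,0.085,0.085,0.085,0.085,0.085,0.085]}'
python3 -m crank '{"dr":[[0,0,0],[0,0,0]],"travel":[[0,0,0],[0,0,0]],"hand":[0.085,0.085]}'
python3 d.py .4365 -.324 .1365 180;  python3 -c "
from h import *
c=cam('wrist'); save(c['color'],'w16.png'); print(proj(c,[.4365,-.324,.17]))"
```

```text
clock: 44.48
eef_pos: [0.4331, -0.3235, 0.2458]
tool_rot: [-0.707, 0.707, 0.004, -0.004]
ft_force: [0.9, -0.4, -0.6]
grip_width: 0.085
clock: 44.72
eef_pos: [0.4338, -0.3234, 0.2469]
tool_rot: [0.708, -0.707, -0.003, 0.004]
ft_force: [-0.2, 0.9, 0.1]
grip_width: 0.0852
clock 44.73 pos [ 0.4338 -0.3234  0.2469] F [-0.2  0.9  0.1] w 0.0852 j [-0.64  0.32  0.16  1.41 -0.01 -2.21]
travel [ 0.0004 -0.0038  0.1104] dr [ 0.0103 -0.0012  0.0014]
[[312.58941464 247.92892108]]
```

View pics/w16.png

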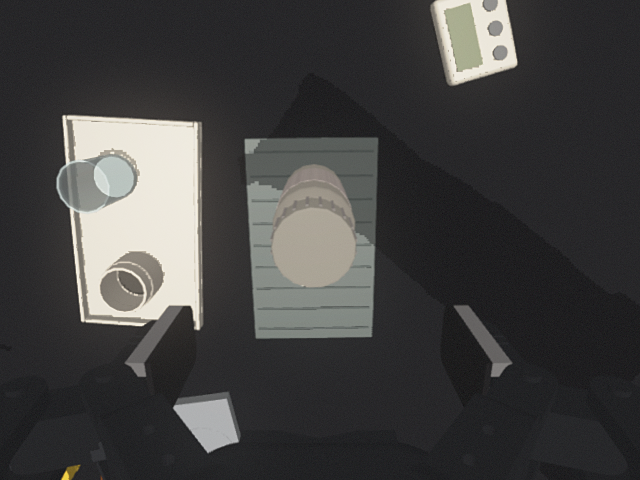

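The wide cap is at (314,247) against a predicted (313,248). Descend and grip.

```bash
python3 -m crank '{"dr":[[0.01,-0.001,0],[0.01,-0.001,0],[0.01,-0.001,0],[0.01,-0.001,0],[0.01,-0.001,0],[0.01,-0.001,0],[0.01,-0.001,0],[0.01,-0.001,0],[0.01,-0.001,0],[0.01,-0.001,0]],"travel":[[0,-0.003,0.02],[0,-0.003,0.05],[0,-0.003,0.08],[0,-0.003,0.102],[0,-0.003,0.1105],[0,-0.003,0.1105],[0,-0.003,0.1105],[0,-0.003,0.1105],[0,-0.003,0.1105],[0,-0.003,0.1105]],"hand":[0.085,0.085,0.085,0.085,0.085,0.085,0.03,0.03,0.03,0.03]}'
python3 -m crank '{"dr":[[0,0,0],[0,0,0],[0,0,0],[0,0,0]],"travel":[[0,0,0],[0,0,0],[0,0,0],[0,0,0]],"hand":[0.03,0.03,0.03,0.03]}'
python3 -m crank '{"dr":[[0,0,0],[0,0,0],[0,0,0],[0,0,0],[0,0,0],[0,0,0]],"travel":[[0,0,-0.01],[0,0,-0.025],[0,0,-0.045],[0,0,-0.065],[0,0,-0.07],[0,0,-0.07]],"hand":[0.03,0.03,0.03,0.03,0.03,0.03]}'
python3 d.py .557 -.035 .207 189.1
```

```text
clock: 46.02
eef_pos: [0.4358, -0.325, 0.1374]
tool_rot: [-0.707, 0.707, -0.001, -0.0]
ft_force: [-0.3, -1.6, 5.6]
grip_width: 0.0456
clock: 46.52
eef_pos: [0.4358, -0.325, 0.1374]
tool_rot: [-0.707, 0.707, -0.001, -0.0]
ft_force: [-0.4, -0.4, 5.5]
grip_width: 0.0454
clock: 47.28
eef_pos: [0.4352, -0.3243, 0.2062]
tool_rot: [-0.707, 0.707, 0.0, -0.0]
ft_force: [0.1, -0.2, -2.5]
grip_width: 0.0456
clock 47.27 pos [ 0.4352 -0.3243  0.2062] F [ 0.1 -0.2 -2.5] w 0.0456 j [-0.64  0.34  0.07  1.31 -0.   -2.21]
travel [-0.2894 -0.1218 -0.0009] dr [ 4.00e-04 -1.00e-04 -1.59e-01]
```

```bash
python3 -m crank '{"dr":[[0,0,-0.03],[0,0,-0.06],[0,0,-0.09],[0,0,-0.12],[0,0,-0.15],[0,0,-0.159],[0,0,-0.159],[0,0,-0.159],[0,0,-0.159],[0,0,-0.159]],"travel":[[-0.016,-0.007,0],[-0.048,-0.02,0],[-0.088,-0.037,0],[-0.133,-0.056,0],[-0.178,-0.075,0],[-0.22,-0.093,0],[-0.255,-0.107,0],[-0.279,-0.117,0],[-0.2894,-0.122,0],[-0.2894,-0.122,0]],"hand":[0.03,0.03,0.03,0.03,0.03,0.03,0.03,0.03,0.03,0.03]}'
python3 -m crank '{"dr":[[0,0,0],[0,0,0],[0,0,0]],"travel":[[0,0,0],[0,0,0],[0,0,0]],"hand":[0.03,0.03,0.03]}'
python3 d.py .5575 -.0352 .1374 189.1
```

```text
clock: 48.52
eef_pos: [0.5569, -0.0342, 0.2053]
tool_rot: [0.762, -0.648, -0.001, 0.001]
ft_force: [-0.7, -0.6, -2.8]
grip_width: 0.0462
clock: 48.9
eef_pos: [0.557, -0.0358, 0.2061]
tool_rot: [0.761, -0.649, -0.0, 0.0]
ft_force: [-0.5, 1.4, -2.8]
grip_width: 0.0457
clock 48.9 pos [ 0.557  -0.0358  0.2061] F [-0.5  1.4 -2.8] w 0.0457 j [-0.06  0.37  0.12  1.32 -0.   -1.79]
travel [-0.0005 -0.0006  0.0687] dr [ 0.0005 -0.     -0.0013]
```

```bash
python3 -m crank '{"dr":[[0,0,0],[0,0,0],[0,0,0],[0,0,0],[0,0,0],[0,0,0],[0,0,0],[0,0,0]],"travel":[[-0.0005,0,0.02],[-0.0005,0,0.04],[-0.0005,0,0.052],[-0.0005,0,0.06],[-0.0005,0,0.065],[-0.0005,0,0.068],[-0.0005,0,0.0705],[-0.0005,0,0.0705]],"hand":[0.03,0.03,0.03,0.03,0.03,0.03,0.03,0.03]}'
```

```text
clock: 49.9
eef_pos: [0.5575, -0.0345, 0.1374]
tool_rot: [0.761, -0.649, 0.001, -0.0]
ft_force: [-1.9, 0.4, 5.1]
grip_width: 0.0459
```

Seated. I'll release, rise and back off towards the robot, clear of everything.

```bash
python3 -m crank '{"dr":[[0,0,0],[0,0,0],[0,0,0],[0,0,0],[0,0,0],[0,0,0],[0,0,0],[0,0,0],[0,0,0],[0,0,0]],"travel":[[0,0,0],[0,0,0],[0,0,0],[0,0,0],[0,0,-0.02],[0,0,-0.06],[0,0,-0.12],[0,0.04,-0.12],[0,0.09,-0.12],[0,0.14,-0.12]],"hand":[0.06,0.085,0.085,0.085,0.085,0.085,0.085,0.085,0.085,0.085]}'
python3 -m crank '{"dr":[[0,0,0],[0,0,0],[0,0,0],[0,0,0],[0,0,0],[0,0,0],[0,0,0],[0,0,0]],"travel":[[0.02,0.03,0],[0.05,0.03,0],[0.1,0.03,0],[0.15,0.03,0],[0.2,0.03,0],[0.2,0.03,0],[0.2,0.03,0],[0.2,0.03,0]],"hand":[0.085,0.085,0.085,0.085,0.085,0.085,0.085,0.085]}'
python3 - <<'E'
from h import *
c=cam('scene'); save(c['color'],'s17.png',(130,130,530,290),2)
t=cam('top'); save(t['color'],'t17.png',(160,170,520,340),2.2)
E
```

```text
clock: 51.15
eef_pos: [0.4177, -0.0568, 0.2556]
tool_rot: [0.761, -0.649, -0.0, 0.0]
ft_force: [-0.0, -1.1, 1.1]
grip_width: 0.085
clock: 52.15
eef_pos: [0.4208, -0.2577, 0.2557]
tool_rot: [0.761, -0.648, -0.0, 0.0]
ft_force: [-0.0, 0.2, 0.5]
grip_width: 0.085
```

View pics/s17.png

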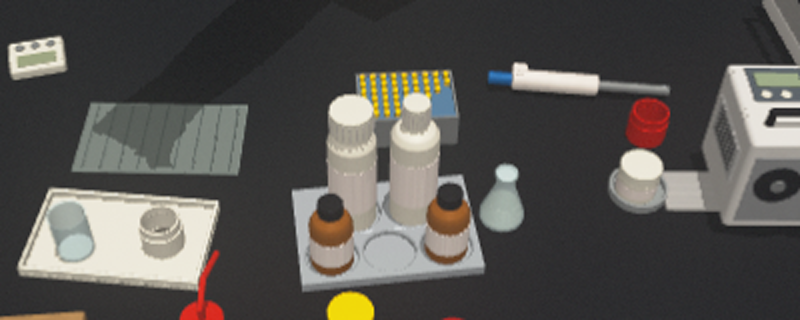

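View pics/t17.png

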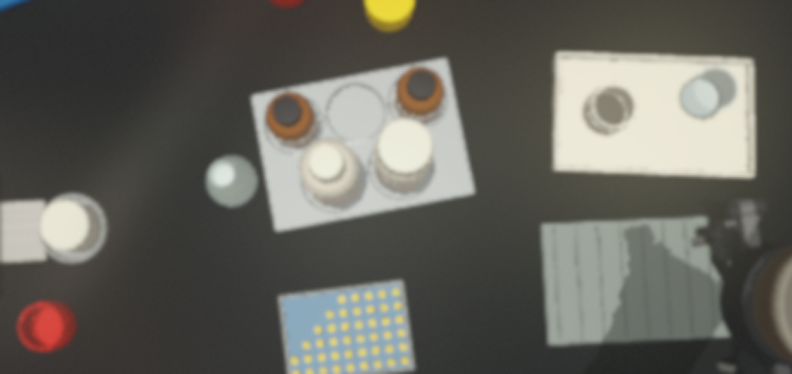

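Everything stands in its place and the hand is clear. A last numeric check on cap and jar positions before handing in.

```bash
python3 - <<'E'
from h import *
np.set_printoptions(precision=4,suppress=True)
c=cam('top'); f=lambda p:((p[0]+.5)/2.2-.5+160,(p[1]+.5)/2.2-.5+170)
s=cam('scene'); g=lambda p:((p[0]+.5)/2-.5+130,(p[1]+.5)/2-.5+130)
for n,p,z,r in (("narrow",(327,160),.172,(.5451,.0333)),("wide",(405,145),.170,(.5566,-.0346)),("lid",(66,224),.048,(.5032,.298)),("rim",(73,228),.012,(.5032,.298)),("spent",(609,109),.045,(.605,-.242))):
    X=onz(c,f(p),z); print(n,X[:2],"diff mm",(1000*np.linalg.norm(X[:2]-r)).round(1))
print("lid tri",tri(c,f((66,224)),s,g((642,163))))
E
```

```text
narrow [0.5462 0.0333] diff mm 1.1
wide [ 0.5574 -0.0335] diff mm 1.3
lid [0.5052 0.2956] diff mm 3.2
rim [0.5033 0.2991] diff mm 1.1
spent [ 0.6034 -0.2384] diff mm 3.9
lid tri (array([0.5054, 0.2982, 0.0472]), np.float64(0.004486998895655505))
```

```bash
python3 -c "
from h import *
print(bot.get_obs()['clock'],bot.get_obs()['ft_force']); print(job.job_done())"
```

```text
52.35 [0.84559699 0.30329465 0.2848476 ]
the job is handed in; nothing more can be done
None
```

The jar at the pump is changed and the job is handed in at about 52 s; the hand-in reports no verdict.

I stood both tall bottles on the mat, put the spent jar in the free half of the wash tray and seated the fresh jar in the cup. Then I returned each bottle to its own pocket: narrow at +y, wide at -y.

| Last check (top view) | Result | Limit |
|---|---|---|
| Narrow bottle cap from its start | 1.1 mm | 12 mm |
| Wide bottle cap from its start | 1.3 mm | 12 mm |
| Fresh jar lid from the cup centre | 3.2 mm | 10 mm |
| Fresh jar lid height (top and scene views together) | 47 mm, against 48 mm expected on the cup floor | – |
| Spent jar from my tray target | 3.9 mm | inside the tray's limits |

- **By eye:** the bottles and jars stood upright and both amber bottles were still in their pockets. I did not measure the ambers again at the end. The hand was clear of everything.
- **Disagreements:** the views put the cup centre and the fresh jar lid a few millimetres apart. The two rays for the lid missed each other by 4.5 mm, more than the 2 mm calibration. When I gripped the spent jar, the tool settled about 2 mm off its commanded height and position. No check failed.

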